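# Pack the counted bushings and snap the clip lid shut

### The arm

A 7-joint arm with a two-finger parallel gripper is mounted at the origin on the work surface. World frame = base frame: x ahead of the robot, y to its left, z up, the work surface at z = 0. Lengths are in mm, angles in rad, forces in N, time in s.
With the tool pointing down it reaches from about 425 to 875 mm from the base axis. Payload 4.7 kg.
Tool frame: the origin (TCP) lies at the very end of the fingers, on their centre line; the grasp point (between the pads) lies 19 mm behind it (ctrl.pinch_z is the distance from the TCP to the grasp point, in mm); x points along the fingers, y is the direction in which the jaws open and shut, and the axes are right-handed (so a half turn about x gives the same grasp; the last joint's range is limited). The gripper opens to 85 mm and grips with 20 to 120 N. Pads are 22 mm wide; open, the fingers measure 114 mm over their backs; the gripper's body (76 mm by 85 mm) begins 54 mm behind the grasp point. The pads swing forward as they close: fully open they stand 13 mm farther back than shut.
Start: joints at [-1.271, 0.321, -0.07, 1.45, 0.023, 1.371, -0.057], TCP at [183.278, 623.646, 231.349] pointing down, gripper open.
Joint ranges: [-2.86, 2.86], [-0.3, 2.09], [-1.38, 1.24], [0.06, 2.45], [-1.56, 4.7], [0.09, 2.05], [-2.69, 2.69]. Speed limits (rad/s): [2.57, 2.57, 3.14, 3.14, 3.14, 3.14, 3.14].

### API

Orientations are given as a rotation vector (axis times angle).
In Python, from bench import telemetry, imaging, job, ctrl gives the robot as it stands. The module is installed in compiled form; this text tells all that it offers.
- The arm moves only by the tool send_rows, never from a script. Its arguments are lists of equal length, an entry for each row: "linear": the shift along the tool's x, y, z scaled (see below), a list of three; "rot": the turn, a rotation vector about the tool's x, y, z scaled (see below), a list of three. A call has 1 to 5 rows; each row is the pose to reach, as a shift and turn from the pose commanded when the call began, along the tool's axes at that moment; what a row does not reach only later rows make up. The controller multiplies each number of a shift by 0.15 m and each number of a turn by 60 degrees. A row lasts 1/10 s, in which the tool goes at most 50 mm and 8.59 degrees, less where a joint would pass 70% of its speed; a pose out of reach is approached as far as the arm can. A call with a number of a shift or a turn outside -1 to 1 is refused whole. A call with a gripper value outside its range is refused whole. "hand" is the opening, from 0 (shut) to 1 (fully open), set as the call begins (left out, the last holds). The fingers move at their own pace and stop on an object; "newtons" is the grip in N (left out, the last holds). Time passes only in rows, so rows that repeat a pose let the fingers close. It gives the time, the measured TCP pose, the force and the opening at its end, in the units of the state.
- telemetry.get_state(): the state, without advancing time (a new reading comes with each control period).
- imaging.camera(name): name is "side" or "top"; returns (picture, depth): 420x560x3 uint8, red, green, blue; 420x560 float32, mm along the optical axis (not along the pixel's ray), 0 where there is no reading.
- imaging.get_calibration(name): a dict with "mtx" (3x3 intrinsics, pixels), "extrinsics" (4x4, takes a point from camera to world coordinates). Camera axes: x right, y down, z forward; pixel columns grow to the right and rows downward; lengths in mm; the calibration is good to about 2 mm. A picture is of the moment at which its call begins. get_calibration takes no time and is no camera call.
- job.close_job(): hands the job in, once; it reports no verdict.
The state is a dict: "time_s": time; "joint_pos": joint angles; "qd": joint speeds; "tau": joint torques, N m; "tcp_pos": TCP position; "orientation": TCP orientation; "ft_force": force on the tool from outside, world axes, zero at the start; "moment": the same for the moment, N m; "gripper_width": finger opening in mm.
Only numpy, scipy, OpenCV 4.12 (cv2) and the standard library are available. Lean on these libraries where they do the work, as an engineer would, in place of code of your own. Each camera call takes 0.05 s, during which the arm holds its last target.

### The job

Pour the six brass bushings from the blue cup into the white clip-lid box and stand the empty cup upright on the bench, clear of the box. Then fit the green lid onto the box and press it down until it snaps home under both orange clips; finish while still pressing: keep the fingers on the lid, pushing it down firmly (about 10 N), and do not let go. Leave the computer mouse, the glass jar and the roll of tape where they are.

Things in the scene. Friction and masses are not known exactly. Their poses are not given: they have to be found in the camera images.
- box: White open plastic box, 140 (its x) x 100 (its y) x 60 mm high, walls and floor 3 mm thick, standing on a black anti-slip mat; it does not move. Origin: centre of its underside; x runs along the long side, z up. An orange sprung clip stands outside the middle of each short (x) end.
- box_rim (a point): Centre of the box's open mouth, at rim height, 60 mm above the bench. The lid's edge first meets the clips with the lid's origin 7 mm above this point; fully home, the plate lies on the rim and the lid's origin is 8 mm below it.
- clip_plus (a joint): Orange clip on the box's +x end: upright tongue 30 mm wide, hinged at its foot; 0 at rest, grows (rad) as it bends outward. Its hook head ends 84 mm above the bench, 10 mm outside the wall, and overhangs the seated lid's edge by 3 mm. The lid pushed straight down on the sloped heads bends both clips out about 0.06 rad until they spring back over it.
- clip_minus (a joint): The same clip on the box's -x end.
- lid: Loose green lid, about 90 g, lying right way up. Plate 144 (its x) x 104 (its y) x 4 mm; below it a tapered plug 8 mm deep that fits the box mouth with 2 to 3 mm of play; on top a central grip bar 16 mm thick (x), 60 long (y), 24 high. Origin: centre of the plug's underside; plate top 12 mm, bar top 36 mm above it. Fits either way round, its x along the box's x.
- lid_grip (a point): Centre of the lid's grip bar, 24 mm above the lid's origin. Pressing the lid home takes about 10 to 16 N at the peak; then the force suddenly drops and the lid goes down the last 5 to 8 mm to a hard stop on the rim.
- cup: Loose blue tapered plastic cup, about 60 g, 70 mm high, 43 mm across the foot, 70 mm across the mouth, wall 2.5 mm; it holds the six bushings, filling the lower 28 mm. Origin: centre of its underside, z up. 44 mm above its foot it is 60 mm wide. The bushings slide out when it is tipped to about 95 to 115 degrees.
- cup_mouth (a point): Centre of the cup's mouth, 70 mm above its foot.
- bushing0: Brass bushing (cylinder) 14 mm across, 12 mm long, 14 g, in the cup at the start; origin: centre of one end face. All six are alike.
- bushing1: Brass bushing, as bushing0.
- bushing2: Brass bushing, as bushing0.
- bushing3: Brass bushing, as bushing0.
- bushing4: Brass bushing, as bushing0.
- bushing5: Brass bushing, as bushing0.
- mouse: Black computer mouse, 100 x 58 x 34 mm, loose; leave alone. Origin: centre of its underside.
- jar: Closed glass jar with white cap, 60 mm across, 85 mm high, loose; leave alone. Origin: centre of its underside.
- tape: Roll of amber packing tape lying flat, 90 mm across, 24 mm high, loose; leave alone. Origin: centre of its underside.
Not all that is in view belongs to the job. Several things have the shape of the cup; the one meant has the colours described above. Leave any purple look-alike of the box alone.

How it is judged:
By the outcome, as a careful person would: the job done as asked, in the order asked, and still so for the second after the job is handed in, while the arm keeps its last pose, push and grip.
It also fails if it takes over 72 s, if anything falls off the work surface, if the arm or the gripper's body presses on something with over 40 N, if the wrist force passes 120 N, or if a joint passes its speed limit or range.

## Working session

There is one attempt and no reset: what is moved stays moved. The work goes in short steps, Python scripts to look and compute and a tool call to move; the robot and the scene stay as the last step left them, time stands still between calls to the robot, and variables do not carry over. Pictures are saved under pics/ and viewed, and the job is handed in when it is done.

Besides the shell and the picture viewer there is one more tool, called after "Request:" as name(argument=value, ...) on one line, values as JSON. send_rows: Moves the arm, as the interface text tells. Shifts and turns lie within -1 to 1; 1 stands for 0.15 m of shift or 60 degrees of turn. Its arguments: {"type":"object","properties":{"linear":{"type":"array"},"rot":{"type":"array"},"hand":{"type":"number"},"newtons":{"type":"number"}},"required":["linear","rot"]}

```bash
mkdir -p pics; ls
python3 - <<'E'
from bench import telemetry, imaging, job, ctrl
import cv2,numpy as np
s=telemetry.get_state();print(s)
for n in("side","top"):
    p,d=imaging.camera(n);c=imaging.get_calibration(n)
    print(n,c)
    cv2.imwrite(f"pics/{n}0.png",p[:,:,::-1]);np.savez(f"{n}0.npz",p=p,d=d,K=c["mtx"],T=c["extrinsics"])
print(ctrl.pinch_z)
E
```

```text
pics
{'time_s': 0.0, 'joint_pos': array([-1.27089513,  0.32184518, -0.07010547,  1.45167244,  0.0225952 ,
        1.37078614, -0.05691297]), 'qd': array([-0.00122373, -0.00154984, -0.00075297, -0.0007836 , -0.00168913,
       -0.00085494,  0.00064677]), 'tau': array([-5.00179431e-04, -4.93574631e+01, -3.82172205e-01, -3.14339197e+01,
        1.30642814e-02,  1.10565318e-02,  3.62384094e-05]), 'tcp_pos': array([183.13458442, 623.11155888, 230.21052973]), 'orientation': array([ 0.22279914,  1.55932121, -0.22581484]), 'ft_force': array([-0.74892133, -0.0993324 , -1.25185503]), 'moment': array([-0.01712833,  0.02114948,  0.01100358]), 'gripper_width': 85.09343071372334}
side {'mtx': array([[484.80054391,   0.        , 279.75584969],
       [  0.        , 484.80054391, 205.36115501],
       [  0.        ,   0.        ,   1.        ]]), 'extrinsics': array([[ 7.79845419e-01, -4.70272573e-01,  4.13140206e-01,
         1.11224298e+02],
       [-6.25882416e-01, -5.74614203e-01,  5.27342127e-01,
        -5.21633284e+02],
       [-1.05983082e-02, -6.69822532e-01, -7.42445588e-01,
         9.39607150e+02],
       [ 0.00000000e+00,  0.00000000e+00,  0.00000000e+00,
         1.00000000e+00]])}
top {'mtx': array([[448.84896065,   0.        , 272.65568468],
       [  0.        , 448.84896065, 209.26724489],
       [  0.        ,   0.        ,   1.        ]]), 'extrinsics': array([[-1.66791746e-02, -9.93183473e-01,  1.15362012e-01,
         4.49579462e+02],
       [-9.99618324e-01,  1.91050867e-02,  1.99549900e-02,
         6.24643352e+01],
       [-2.20229675e-02, -1.14985148e-01, -9.93123056e-01,
         1.32886515e+03],
       [ 0.00000000e+00,  0.00000000e+00,  0.00000000e+00,
         1.00000000e+00]])}
18.700000000000003
```

View pics/side0.png

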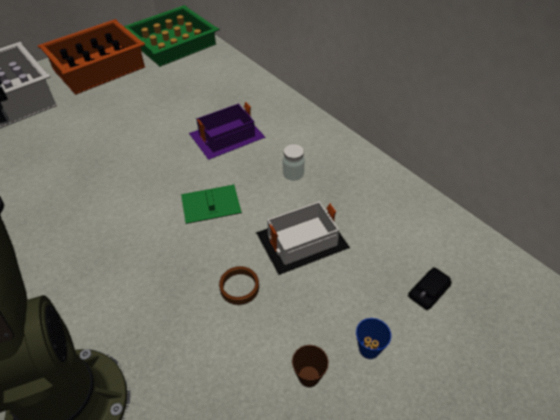

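View pics/top0.png

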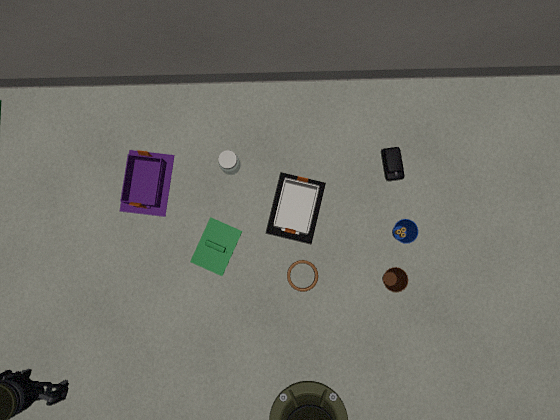

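The side view has the blue cup at (373,338), box at (303,235) and lid at (211,203). In the top view they are at (405,231), (297,207) and (216,247). Next I'll measure their positions.

```bash
cat > h.py <<'E'
import numpy as np,cv2
from scipy.spatial.transform import Rotation as R
def load(f):
    z=np.load(f); return z['p'],z['d'],z['K'],z['T']
def snap(n,tag):
    from bench import imaging
    p,d=imaging.camera(n);c=imaging.get_calibration(n)
    np.savez(f"{n}{tag}.npz",p=p,d=d,K=c["mtx"],T=c["extrinsics"])
    cv2.imwrite(f"pics/{n}{tag}.png",p[:,:,::-1]); return load(f"{n}{tag}.npz")
def cloud(p,d,K,T):
    v,u=np.mgrid[:420,:560]; 
    q=np.stack([(u-K[0,2])/K[0,0]*d,(v-K[1,2])/K[1,1]*d,d,np.ones_like(d)],-1)@T.T
    return q[...,:3]
def crop(n,tag,box,k=5):
    p=cv2.imread(f"pics/{n}{tag}.png");u0,v0,u1,v1=box
    cv2.imwrite(f"pics/{n}{tag}_c{u0}.png",cv2.resize(p[v0:v1,u0:u1],None,fx=k,fy=k,interpolation=cv2.INTER_CUBIC))
E
cat > m.py <<'E'
import sys
from h import *
from scipy.optimize import least_squares
for n in("side","top"):
    p,d,K,T=load(f"{n}0.npz");W=cloud(p,d,K,T)
    hsv=cv2.cvtColor(p,cv2.COLOR_RGB2HSV);H,S,V=[hsv[...,i].astype(int) for i in range(3)]
    print(n)
    floor=W[(S<50)&(V>90)&(W[...,2]<20)&(d>0)&(W[...,0]>300)]
    print(' floor z',np.median(floor[:,2]))
    def comp(m,name,mn=20):
        k,l,st,ce=cv2.connectedComponentsWithStats(m.astype(np.uint8))
        for i in range(1,k):
            if st[i,4]>=mn:
                q=W[(l==i)&(d>0)]
                print(' ',name,ce[i].round(1),st[i,4],'med',np.median(q,0).round(1),'min',q.min(0).round(0),'max',q.max(0).round(0))
    comp((H>105)&(H<122)&(S>120),'blue')
    comp((H>50)&(H<80)&(S>120),'green',200)
    comp((H>2)&(H<16)&(S>150)&(V>100),'orange',8)
    comp((V<45)&(W[...,2]<70)&(W[...,0]>250),'dark',100)
    comp((S<25)&(V>150),'white',50)
    # lid plate
    m=(H>50)&(H<80)&(S>120)&(d>0)&(W[...,2]>4)&(W[...,2]<22)&(W[...,0]>300)&(W[...,0]<700)&(W[...,1]<500)
    q=W[m][:,:2].astype(np.float32); print(' lidrect',cv2.minAreaRect(q),np.median(W[m][:,2]))
    mb=(H>50)&(H<80)&(S>80)&(d>0)&(W[...,2]>26)&(W[...,0]>300)&(W[...,0]<700)&(W[...,1]<500)
    q=W[mb][:,:2].astype(np.float32);print(' bar',len(q), cv2.minAreaRect(q),q.mean(0), np.median(W[mb][:,2]))
    # cup rim
    m=(H>100)&(H<125)&(S>90)&(d>0)&(W[...,2]>64)
    q=W[m];f=least_squares(lambda x:np.hypot(q[:,0]-x[0],q[:,1]-x[1])-34,q[:,:2].mean(0));print(' cup',len(q),f.x,f.cost,q[:,2].max())
E
python3 m.py
python3 - <<'E'
from h import *
crop("top","0",(180,160,340,290));crop("top","0",(360,200,440,300))
E
```

```text
side
 floor z -0.16416769488046157
  blue [372.6 335.6] 860 med [ 540.8 -276.    47.8] min [ 491. -314.    2.] max [ 560. -247.   74.]
  green [174.7  35.2] 2375 med [ 847.9 1014.8   40.2] min [ 701.  910. -306.] max [1329. 1546.   71.]
  green [210.1 203.5] 1542 med [488.2 253.7  12.5] min [411. 186.   6.] max [576. 330.  41.]
  orange [88.9 48. ] 915 med [ 537.7 1114.2   92.8] min [ 405.  941. -475.] max [1076. 2272.  101.]
  orange [247.1 105. ] 12 med [762.8 459.2  80.9] min [760. 446.  77.] max [767. 471.  86.]
  orange [331.5 208.2] 19 med [677.9   2.   82.6] min [674.  -8.  77.] max [681.  16.  87.]
  orange [272.5 228.8] 17 med [531.1  41.4  82.3] min [526.  31.  69.] max [537.  53.  84.]
  dark [170.2  22.4] 532 med [ 897.6 1140.7   42.5] min [732. 960.  12.] max [ 956. 1154.   60.]
  dark [180.5  49. ] 724 med [811.2 930.7  29.6] min [704. 913.   5.] max [ 953. 1067.   63.]
  dark [224.1 117.1] 563 med [713.1 513.2  34. ] min [636. 432.   2.] max [763. 528.  59.]
  dark [229.8 137.5] 545 med [670.  421.7  28.6] min [610. 409.   3.] max [748. 469.  57.]
  dark [296.4 253.3] 
[... 2006 characters left out ...]
ed [583.8  30.4   2.2] min [502. -68.  -7.] max [714. 110.  18.]
  dark [397.9 279.6] 254 med [ 391.3 -265.1   44.1] min [ 364. -278.    2.] max [ 426. -226.   69.]
  white [227.  158.8] 249 med [740.2 214.3  85.6] min [716. 191.  80.] max [767. 240.  91.]
  white [295.2 207.1] 1479 med [608.4  21.8   4.1] min [530. -41.  -5.] max [686.  85.  66.]
 lidrect ((597.0087890625, 52.261138916015625), (163.53208923339844, 624.527587890625), 25.835426330566406) 12.868646106598362
 bar 116 ((496.3921203613281, 257.6191711425781), (60.07370376586914, 15.827680587768555), 65.33944702148438) [496.37207 257.2083 ] 36.73763022250728
 cup 248 [319.43938962 244.0946631 ] 22392041.447511498 426.8932023818827
```

```bash
cat > m2.py <<'E'
from h import *
from scipy.optimize import least_squares
for n in("side","top"):
    p,d,K,T=load(f"{n}0.npz");W=cloud(p,d,K,T)
    hsv=cv2.cvtColor(p,cv2.COLOR_RGB2HSV);H,S,V=[hsv[...,i].astype(int) for i in range(3)]
    near=lambda x,y,r:(np.hypot(W[...,0]-x,W[...,1]-y)<r)&(d>0)
    m=near(531,-281,60)&(W[...,2]>66)&(W[...,2]<76)
    q=W[m]; f=least_squares(lambda x:np.hypot(q[:,0]-x[0],q[:,1]-x[1])-x[2],[531,-281,34],loss='soft_l1')
    print(n,'cup rim',len(q),f.x,q[:,2].mean(),np.abs(f.fun).mean())
    m=near(606,21,100)&(W[...,2]>57)&(W[...,2]<64)&(S<60)
    q=W[m][:,:2].astype(np.float32);print(' box',len(q),cv2.minAreaRect(q),W[m][:,2].mean())
    m=near(494,257,110)&(H>45)&(H<85)&(S>80)&(W[...,2]>8)&(W[...,2]<16)
    q=W[m][:,:2].astype(np.float32);print(' lid',len(q),cv2.minAreaRect(q))
    for c,nm in (((740,216),'jar'),((565,40),'tape')):pass
    m=near(606,21,130)&(V<45)&(W[...,2]<8)
    q=W[m][:,:2].astype(np.float32);print(' mat',len(q),cv2.minAreaRect(q))
    m=near(480,0,150)&(H<16)&(S>100)&(W[...,2]>14)&(W[...,2]<32)
    q=W[m]; print(' tape',len(q),q.min(0),q.max(0))
    m=near(400,-250,70)&(W[...,2]>62)&(W[...,2]<80)
    q=W[m]; print(' brown',len(q),q.min(0),q.max(0))
E
python3 m2.py
python3 - <<'E'
from bench import telemetry
from scipy.spatial.transform import Rotation as R
print(R.from_rotvec(telemetry.get_state()['orientation']).as_matrix().round(3))
E
```

```text
side cup rim 181 [ 524.98123537 -280.59132177   33.16596805] 69.33731282332668 0.8840378737430875
 box 263 ((605.0859985351562, 22.76439666748047), (103.48259735107422, 143.56089782714844), 75.06761169433594) 59.51507245326314
 lid 1417 ((493.36309814453125, 257.52423095703125), (106.4027328491211, 142.33694458007812), 65.22816467285156)
 mat 843 ((604.2888793945312, 22.539566040039062), (138.11253356933594, 186.29847717285156), 75.86479949951172)
 tape 502 [360.23024058 -38.6957392   14.0643935 ] [565.90322181  84.61300238  31.06874042]
 brown 257 [ 357.52570598 -280.37593782   62.02878697] [ 426.73462465 -211.0269368    74.78332523]
top cup rim 87 [ 527.66226851 -280.48465452   33.15059227] 69.94298572166836 0.9082530501253213
 box 149 ((607.3643188476562, 22.037235260009766), (99.88786315917969, 140.3113250732422), 75.49299621582031) 60.72507110212028
 lid 1355 ((497.0361022949219, 257.67999267578125), (104.12786865234375, 142.72308349609375), 65.43889617919922)
 mat 898 ((608.6625366210938, 21.131202697753906), (137.94305419921875, 187.8827667236328), 75.1818618774414)
 tape 246 [366.48232212 -36.01725138  14.68755779] [536.93266988  56.73515832  31.87054026]
 brown 112 [ 360.22622075 -280.4004462    62.18529281] [ 428.69225038 -212.25598695   77.8476078 ]
[[-0.     0.282  0.959]
 [-0.002  0.959 -0.282]
 [-1.    -0.002  0.   ]]
```

View pics/top0_c360.png

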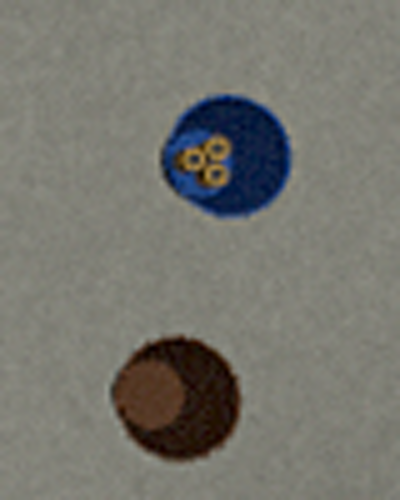

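View pics/top0_c180.png

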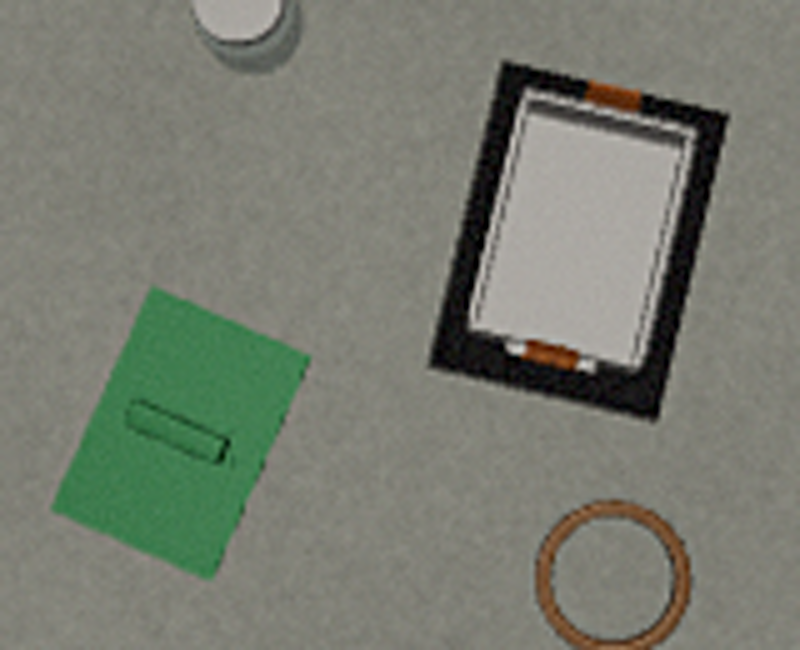

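```bash
cat > pl.py <<'E'
from h import *
from bench import telemetry
def frame(x,y):  # tool axes from x and approx y
    x=np.array(x,float);x/=np.linalg.norm(x);y=np.array(y,float);y-=x*(x@y);y/=np.linalg.norm(y)
    return np.stack([x,y,np.cross(x,y)],1)
def state(v=True):
    s=telemetry.get_state();Rm=R.from_rotvec(s['orientation']).as_matrix()
    if v: print('t',round(s['time_s'],2),'tcp',s['tcp_pos'].round(1),'x',Rm[:,0].round(3),'y',Rm[:,1].round(3),'q',s['joint_pos'].round(3),'w',round(s['gripper_width'],1),'F',s['ft_force'].round(1))
    open('log.txt','a').write(repr((s['joint_pos'].tolist(),s['tcp_pos'].tolist(),s['orientation'].tolist()))+'\n')
    return s['tcp_pos'],Rm
def plan(p,Rt,pc=None,Rc=None):
    if pc is None: pc,Rc=state()
    l=Rc.T@(np.array(p)-pc)/150; r=R.from_matrix(Rc.T@Rt).as_rotvec()/np.radians(60)
    print('lin',l.round(3),'rot',r.round(3),'dist',round(np.linalg.norm(l)*150,1),'ang',round(np.linalg.norm(r)*60,1))
E
python3 - <<'E'
from pl import *
pc,Rc=state()
a=np.radians(48);rad=np.array([np.cos(a),np.sin(a),0])
plan([330,500,260],frame([0,0,-1],rad))
E
```

```text
t 0.1 tcp [183.2 623.2 230.3] x [-0.    -0.002 -1.   ] y [ 0.282  0.959 -0.002] q [-1.271  0.322 -0.07   1.452  0.023  1.371 -0.057] w 85.4 F [-0.  -0.3 -0.9]
t 0.1 tcp [183.2 623.2 230.3] x [-0.    -0.002 -1.   ] y [ 0.282  0.959 -0.002] q [-1.271  0.322 -0.07   1.452  0.023  1.371 -0.057] w 85.4 F [-0.  -0.3 -0.9]
lin [-0.197 -0.512  1.171] rot [0.427 0.    0.002] dist 193.9 ang 25.6
```

Request:
send_rows(linear=[[-0.05, -0.1, 0.25], [-0.1, -0.2, 0.5], [-0.15, -0.3, 0.75], [-0.2, -0.4, 1.0], [-0.2, -0.4, 1.0]], rot=[[0.09, -0.04, 0], [0.18, -0.08, 0], [0.27, -0.12, 0], [0.36, -0.15, 0], [0.36, -0.15, 0]], hand=1)

```text
time_s: 0.6
tcp_pos: [316.1, 519.9, 262.5]
orientation: [0.497, 1.346, -0.532]
ft_force: [0.7, -0.1, 0.2]
gripper_width: 85.0
```

Run:
```python
from pl import *
pc,Rc=state()
a=np.radians(20);rad=np.array([np.cos(a),np.sin(a),0])
tan=np.array([np.sin(a),-np.cos(a),0])
plan([490,280,260],frame(np.array([0,0,-1])+.4*tan,rad))
```

```text
t 0.6 tcp [316.1 519.9 262.5] x [ 0.142 -0.074 -0.987] y [0.622 0.783 0.031] q [-1.212  0.217  0.058  1.528  0.15   1.409 -0.283] w 85.0 F [ 0.7 -0.1  0.2]
t 0.6 tcp [316.1 519.9 262.5] x [ 0.142 -0.074 -0.987] y [0.622 0.783 0.031] q [-1.212  0.217  0.058  1.528  0.15   1.409 -0.283] w 85.0 F [ 0.7 -0.1  0.2]
lin [ 0.299 -0.532  1.879] rot [ 0.5   -0.216 -0.168] dist 296.3 ang 34.2
```

Request:
send_rows(linear=[[0.03, -0.06, 0.25], [0.06, -0.12, 0.5], [0.1, -0.2, 0.75], [0.14, -0.26, 1.0], [0.14, -0.26, 1.0]], rot=[[0.07, -0.03, -0.02], [0.14, -0.06, -0.04], [0.2, -0.09, -0.06], [0.26, -0.12, -0.09], [0.26, -0.12, -0.09]])

```text
time_s: 1.1
tcp_pos: [411.5, 393.2, 262.2]
orientation: [0.612, 1.185, -0.823]
ft_force: [-0.9, -0.4, 0.0]
gripper_width: 85.5
```

Run:
```python
from pl import *
pc,Rc=state()
a=np.radians(5);rad=np.array([np.cos(a),np.sin(a),0])
tan=np.array([np.sin(a),-np.cos(a),0])
plan([560,100,260],frame(np.array([0,0,-1])+.7*tan,rad))
```

```text
t 1.1 tcp [411.5 393.2 262.2] x [ 0.155 -0.231 -0.96 ] y [ 0.819  0.573 -0.006] q [-1.119  0.194  0.168  1.578  0.232  1.477 -0.376] w 85.5 F [-0.9 -0.4  0. ]
t 1.1 tcp [411.5 393.2 262.2] x [ 0.155 -0.231 -0.96 ] y [ 0.819  0.573 -0.006] q [-1.119  0.194  0.168  1.578  0.232  1.477 -0.376] w 85.5 F [-0.9 -0.4  0. ]
lin [ 0.62  -0.309  2.079] rot [ 0.455 -0.305 -0.212] dist 328.7 ang 35.2
```

```bash
cat > fk.py <<'E'
import numpy as np,itertools,ast
from scipy.spatial.transform import Rotation as R
from scipy.optimize import least_squares
def Rz(a):return R.from_euler('z',a).as_matrix()
def Ry(a):return R.from_euler('y',a).as_matrix()
def fk(q,d,s,b,t):
    M=Rz(s[0]*q[0]+b);p=np.array([0,0,d[0]])
    M=M@Ry(q[1])@Rz(s[1]*q[2]); p=p+M@[d[4],0,d[1]]
    M=M@Ry(q[3])@Rz(s[2]*q[4]); p=p+M@[d[5],0,d[2]]
    M=M@Ry(q[5]); p=p+M@[d[6],0,0]
    M=M@Rz(s[3]*q[6]+t); p=p+M@[0,0,d[3]]
    return p,M   # M z = tool x
def data(): return [tuple(map(np.array,ast.literal_eval(l))) for l in open('log.txt')]
P=R.from_matrix(np.array([[0,0,1],[0,1,0],[-1,0,0]]).T) # placeholder
def toolR(M): # tool axes: x=Mz, y=My, z=-Mx
    return np.stack([M[:,2],M[:,1],-M[:,0]],1)
def fit(verbose=False):
    D=data();best=None
    for s in itertools.product([1,-1],repeat=4):
        for t0 in (0,1.57,3.14,-1.57):
            def res(x):
                o=[]
                for q,p,r in D:
                    pp,M=fk(q,x[:7],s,x[7],x[8]); o+=list((pp-p)/1); o+=list(300*(toolR(M)-R.from_rotvec(r).as_matrix()).ravel())
                o+=list(.02*np.array(x[4:7]));return np.array(o)
            f=least_squares(res,[300,350,350,200,0,0,0,0,t0],max_nfev=60)
            if best is None or f.cost<best[0]: best=(f.cost,s,f.x,len(D))
    return best
if __name__=='__main__':
    b=fit();print(b[0],b[3],b[1],b[2].round(3))
    np.savez('fk.npz',s=b[1],x=b[2])
E
python3 fk.py
```

```text
31.223338394851343 6 (-1, -1, -1, -1) [ 2.76095e+02  4.57338e+02  5.27420e+02  3.14863e+02  3.97200e+00
  5.90550e+01  2.73200e+00 -4.00000e-02  1.53200e+00]
```

```bash
cat > ik.py <<'E'
from fk import *
from pl import frame
z=np.load('fk.npz');S=z['s'];X=z['x'];X=X.copy();X[7]=0;X[8]=np.pi/2
lo=np.array([-2.86,-.3,-1.38,.06,-1.56,.09,-2.69]);hi=np.array([2.86,2.09,1.24,2.45,4.7,2.05,2.69])
def F(q):
    p,M=fk(q,X[:7],S,X[7],X[8]);return p,toolR(M)
def ik(p,Rt,q0,w=.01):
    def res(q):
        pp,M=F(q);return np.r_[(pp-p)/10,30*R.from_matrix(Rt.T@M).as_rotvec(),w*(q-q0)]
    f=least_squares(res,np.clip(q0,lo+.01,hi-.01),bounds=(lo,hi));pp,M=F(f.x)
    return f.x,np.linalg.norm(pp-p),np.degrees(np.linalg.norm(R.from_matrix(Rt.T@M).as_rotvec()))
E
cat > t1.py <<'E'
from ik import *
q0=np.array([-.5,.2,.2,1.6,.8,1.5,-.4])
cup=np.array([526.3,-280.5,46.])
box=np.array([606,22.2,0])
def tip(Rt,ax,ang): return R.from_rotvec(np.radians(ang)*np.array(ax)).as_matrix()@Rt
for hd in (-118,-100,-90,-140):
  for tilt in (10,20,30):
    h=np.array([np.cos(np.radians(hd)),np.sin(np.radians(hd)),0]);c,s=np.cos(np.radians(tilt)),np.sin(np.radians(tilt))
    x=c*h+[0,0,-s];Rt=frame(x,np.cross([0,0,1],h)) # y = left of heading
    q,e,a=ik(cup+19*x,Rt,q0);print(hd,tilt,q.round(2),round(e,1),round(a,1))
    # pour
    for hp in (-105,):
      dR=R.from_euler('z',np.radians(hp-hd)).as_matrix();h2=dR@h
      for sg in (1,-1):
        o=[]
        qq=q
        for ang in (0,50,80,110,120):
            R2=tip(dR@Rt,h2*sg,ang); g=box+[0,0,140]
            mouthdir=np.cross(h2*sg,[0,0,1])*-1
            mouthdir=R.from_rotvec(np.radians(90)*h2*sg).as_matrix()@[0,0,1]
            g=g-55*mouthdir
            qq,e,a=ik(g+19*R2[:,0],R2,qq); o.append((ang,round(e,1),round(a,1)))
        print('   ',hp,sg,mouthdir.round(2),o[2:],qq.round(2))
E
python3 t1.py
```

```text
-118 10 [-0.31  1.01  0.35  1.53  0.81  1.57 -0.91] 0.0 0.0
    -105 1 [-0.97  0.26  0.  ] [(80, np.float64(0.0), np.float64(0.0)), (110, np.float64(0.0), np.float64(0.0)), (120, np.float64(0.0), np.float64(0.0))] [-0.94  1.26  0.75  1.27  0.65  1.73 -2.69]
    -105 -1 [ 0.97 -0.26  0.  ] [(80, np.float64(0.0), np.float64(0.0)), (110, np.float64(0.0), np.float64(0.0)), (120, np.float64(0.0), np.float64(0.0))] [-0.82  1.12  0.51  1.32  0.63  2.05  1.32]
-118 20 [-0.28  0.91  0.33  1.58  0.76  1.47 -0.87] 0.0 0.0
    -105 1 [-0.97  0.26  0.  ] [(80, np.float64(0.0), np.float64(0.0)), (110, np.float64(0.0), np.float64(0.0)), (120, np.float64(0.0), np.float64(0.0))] [-1.07  1.33  0.86  1.38  0.65  1.57 -2.69]
    -105 -1 [ 0.97 -0.26  0.  ] [(80, np.float64(0.0), np.float64(0.0)), (110, np.float64(0.9), np.float64(0.3)), (120, np.float64(0.0), np.float64(0.0))] [-1.06  1.58  1.2   1.2   0.14  2.05  1.76]
-118 30 [-0.23  0.8   0.32  1.62  0.7   1.36 -0.81] 0.0 0.0
    -105 1 [-0.97  0.26  0.  ] [(80, np.float64(0.0), np.float64(0.0)), (110, np.float64(0.0), np.float64(0.0)), (120, np.floa
[... 3692 characters left out ...]
1.07  1.33  0.86  1.38  0.65  1.57 -2.69]
    -105 -1 [ 0.97 -0.26  0.  ] [(80, np.float64(0.0), np.float64(0.0)), (110, np.float64(0.9), np.float64(0.3)), (120, np.float64(0.0), np.float64(0.0))] [-1.06  1.58  1.2   1.2   0.14  2.05  1.76]
-140 30 [-0.11  0.92  0.32  1.37  0.49  1.63 -0.85] 0.0 0.0
    -105 1 [-0.97  0.26  0.  ] [(80, np.float64(0.0), np.float64(0.0)), (110, np.float64(0.0), np.float64(0.0)), (120, np.float64(0.0), np.float64(0.0))] [-1.21  1.45  0.98  1.48  0.62  1.4  -2.69]
    -105 -1 [ 0.97 -0.26  0.  ] [(80, np.float64(16.1), np.float64(4.9)), (110, np.float64(24.7), np.float64(7.5)), (120, np.float64(22.3), np.float64(6.8))] [-1.07  1.64  1.24  1.23  0.14  2.05  1.8 ]
```

```bash
cat > t2.py <<'E'
from ik import *
q0=np.array([-.5,.2,.2,1.6,.8,1.5,2.2])
cup=np.array([526.3,-280.5,46.])
box=np.array([606,22.2,0])
def tip(Rt,ax,ang): return R.from_rotvec(np.radians(ang)*np.array(ax)).as_matrix()@Rt
for hd in (-118,-100):
  for tilt in (10,20,30):
    h=np.array([np.cos(np.radians(hd)),np.sin(np.radians(hd)),0]);c,s=np.cos(np.radians(tilt)),np.sin(np.radians(tilt))
    x=c*h+[0,0,-s];Rt=frame(x,-np.cross([0,0,1],h)) # y = right of heading
    q,e,a=ik(cup+19*x,Rt,q0);print(hd,tilt,q.round(2),round(e,1),round(a,1))
    for hp in (-105,-90):
      dR=R.from_euler('z',np.radians(hp-hd)).as_matrix();h2=dR@h
      qq=q;print('  ',hp)
      for ang in (0,50,80,110,125):
            R2=tip(dR@Rt,h2,ang)
            md=R.from_rotvec(np.radians(90)*h2).as_matrix()@[0,0,1]
            g=box+[0,0,140]-55*md
            qq,e,a=ik(g+19*R2[:,0],R2,qq); print('     ',ang,qq.round(2),round(e,1),round(a,1))
E
python3 t2.py
```

```text
-118 10 [-0.25  0.99  0.28  1.54  0.86  1.6   2.2 ] 0.0 0.0
   -105
      0 [-0.53  1.    0.16  1.21  0.88  1.94  2.36] 0.0 0.0
      50 [-0.67  1.    0.31  1.3   0.88  1.81  1.51] 0.0 0.0
      80 [-0.75  1.05  0.41  1.32  0.87  1.79  1.01] 0.0 0.0
      110 [-0.81  1.13  0.51  1.3   0.84  1.8   0.52] 0.0 0.0
      125 [-0.83  1.18  0.56  1.27  0.81  1.81  0.28] 0.0 0.0
   -90
      0 [-0.61  0.9   0.14  1.41  1.    1.76  2.34] 0.0 0.0
      50 [-0.74  0.9   0.27  1.51  1.04  1.64  1.44] 0.0 0.0
      80 [-0.81  0.95  0.35  1.52  1.04  1.63  0.91] 0.0 0.0
      110 [-0.87  1.03  0.43  1.5   1.02  1.64  0.4 ] 0.0 0.0
      125 [-0.89  1.07  0.47  1.48  1.    1.66  0.15] 0.0 0.0
-118 20 [-0.22  0.89  0.26  1.58  0.81  1.5   2.25] 0.0 0.0
   -105
      0 [-0.5   0.91  0.13  1.24  0.8   1.85  2.36] 0.0 0.0
      50 [-0.69  0.88  0.28  1.44  0.91  1.66  1.48] 0.0 0.0
      80 [-0.8   0.96  0.38  1.47  0.97  1.65  0.94] 0.0 0.0
      110 [-0.86  1.1   0.48  1.43  0.97  1.7   0.45] 0.0 0.0
      125 [-0.87  1.17  0.53  1.38  0.94  1.75  0.22] 0.0 0.0
   -90
      0 [-0.57  0.81  0.11  1.43
[... 2321 characters left out ...]
0.05] 0.0 0.0
-100 30 [-0.26  0.69  0.25  1.84  0.96  1.17  2.28] 0.0 0.0
   -105
      0 [-0.45  0.82  0.09  1.28  0.73  1.75  2.38] 0.0 0.0
      50 [-0.68  0.76  0.23  1.57  0.97  1.5   1.44] 0.0 0.0
      80 [-0.81  0.87  0.34  1.63  1.09  1.52  0.86] 0.0 0.0
      110 [-0.88  1.06  0.44  1.57  1.12  1.64  0.35] 0.0 0.0
      125 [-0.89  1.16  0.48  1.5   1.1   1.72  0.13] 0.0 0.0
   -90
      0 [-0.52  0.73  0.08  1.45  0.85  1.58  2.42] 0.0 0.0
      50 [-0.71  0.66  0.18  1.76  1.16  1.35  1.38] 0.0 0.0
      80 [-0.82  0.77  0.26  1.83  1.33  1.4   0.73] 0.0 0.0
      110 [-0.88  0.96  0.34  1.77  1.36  1.56  0.18] 0.0 0.0
      125 [-0.89  1.06  0.37  1.7   1.34  1.65 -0.06] 0.0 0.0
```

```bash
cat >> pl.py <<'E'
def grasp(hd=-110,tilt=18,flip=-1):
    h=np.array([np.cos(np.radians(hd)),np.sin(np.radians(hd)),0]);c,s=np.cos(np.radians(tilt)),np.sin(np.radians(tilt))
    x=c*h+[0,0,-s];return h,x,frame(x,flip*np.cross([0,0,1],h))
E
python3 - <<'E'
from pl import *
pc,Rc=state(False)
h,x,Rt=grasp(-70,40)
print(x,Rt[:,1]); plan([560,60,270],Rt)
# intermediate: rotate -x 
for f in (.2,.4,.6,.8,1):
    pass
E
```

```text
[ 0.26200263 -0.71984631 -0.64278761] [-9.39692621e-01 -3.42020143e-01 -1.82143007e-17]
t 1.1 tcp [411.5 393.2 262.2] x [ 0.155 -0.231 -0.96 ] y [ 0.819  0.573 -0.006] q [-1.119  0.194  0.168  1.578  0.232  1.477 -0.376] w 85.5 F [-0.9 -0.4  0. ]
lin [ 0.618 -0.463  2.307] rot [-2.661  0.193 -0.808] dist 364.9 ang 167.3
```

Request:
send_rows(linear=[[0.03, -0.03, 0.12], [0.06, -0.05, 0.24], [0.1, -0.08, 0.36], [0.13, -0.1, 0.5], [0.16, -0.12, 0.6]], rot=[[-0.13, 0.01, -0.04], [-0.27, 0.02, -0.08], [-0.4, 0.03, -0.12], [-0.53, 0.04, -0.16], [-0.67, 0.05, -0.2]])

```text
time_s: 1.6
tcp_pos: [447.4, 311.2, 264.1]
orientation: [-0.076, 1.497, -0.497]
ft_force: [0.2, -0.1, 0.0]
gripper_width: 85.5
```

Run:
```python
from pl import *
h,x,Rt=grasp(-70,40)
plan([560,60,270],Rt)
```

```text
t 1.6 tcp [447.4 311.2 264.1] x [-0.006 -0.36  -0.933] y [ 0.268  0.898 -0.349] q [-0.954  0.272  0.168  1.5    0.209  1.641  0.498] w 85.5 F [ 0.2 -0.1  0. ]
lin [ 0.562 -1.316  1.15 ] rot [-1.98   0.155 -0.607] dist 275.3 ang 124.6
```

Request:
send_rows(linear=[[0.04, -0.1, 0.08], [0.08, -0.2, 0.16], [0.12, -0.3, 0.25], [0.16, -0.4, 0.34], [0.2, -0.48, 0.42]], rot=[[-0.13, 0.01, -0.04], [-0.27, 0.02, -0.08], [-0.4, 0.03, -0.12], [-0.53, 0.04, -0.16], [-0.67, 0.05, -0.2]])

```text
time_s: 2.1
tcp_pos: [487.9, 220.2, 266.6]
orientation: [-0.777, 1.664, -0.118]
ft_force: [-0.5, 0.1, -0.8]
gripper_width: 85.3
```

Run:
```python
from pl import *
h,x,Rt=grasp(-90,30)
plan([560,-20,240],Rt)
```

```text
t 2.1 tcp [487.9 220.2 266.6] x [-0.041 -0.545 -0.837] y [-0.422  0.769 -0.48 ] q [-0.84   0.335  0.137  1.483  0.362  1.74   1.279] w 85.3 F [-0.5  0.1 -0.8]
lin [ 1.002 -1.349 -0.052] rot [-1.054  0.377 -0.288] dist 252.2 ang 69.4
```

Request:
send_rows(linear=[[0.12, -0.16, 0], [0.24, -0.32, 0], [0.36, -0.48, 0], [0.48, -0.64, 0], [0.6, -0.8, 0]], rot=[[-0.13, 0.05, -0.04], [-0.26, 0.09, -0.07], [-0.39, 0.14, -0.1], [-0.52, 0.18, -0.14], [-0.64, 0.23, -0.17]])

```text
time_s: 2.6
tcp_pos: [534.0, 79.0, 248.4]
orientation: [-1.462, 1.878, 0.248]
ft_force: [0.0, -0.2, -0.7]
gripper_width: 85.4
```

Run:
```python
from pl import *
h,x,Rt=grasp(-110,18)
plan([565,-150,130],Rt)
```

```text
t 2.6 tcp [534.   79.  248.4] x [-0.086 -0.76  -0.644] y [-0.901  0.335 -0.275] q [-0.698  0.422  0.131  1.546  0.6    1.764  2.033] w 85.4 F [ 0.  -0.2 -0.7]
lin [ 1.651 -0.481 -0.199] rot [-0.235  0.397  0.128] dist 259.7 ang 28.7
```

Request:
send_rows(linear=[[0.2, -0.06, -0.03], [0.4, -0.12, -0.05], [0.6, -0.18, -0.08], [0.8, -0.24, -0.1], [1.0, -0.3, -0.12]], rot=[[-0.03, 0.05, 0.02], [-0.06, 0.1, 0.03], [-0.09, 0.15, 0.05], [-0.12, 0.2, 0.06], [-0.15, 0.25, 0.08]])

```text
time_s: 3.1
tcp_pos: [553.6, -59.8, 176.4]
orientation: [-1.58, 2.175, 0.257]
ft_force: [-0.1, 0.9, -0.2]
gripper_width: 85.2
```

```bash
python3 - <<'E'
from pl import *
h,x,Rt=grasp(-110,18)
cup=np.array([526.3,-280.5,45])
print(cup-84*x)
plan(cup-84*x,Rt)
E
python3 fk.py
```

```text
[ 553.62356083 -205.42913361   70.95742753]
t 3.1 tcp [553.6 -59.8 176.4] x [-0.253 -0.857 -0.45 ] y [-0.938  0.331 -0.104] q [-0.558  0.621  0.205  1.573  0.702  1.725  2.213] w 85.2 F [-0.1  0.9 -0.2]
lin [ 1.148 -0.249  0.24 ] rot [-0.088  0.148  0.046] dist 179.8 ang 10.7
349.8071173776148 12 (-1, -1, -1, -1) [ 2.58072e+02  4.81427e+02  5.22032e+02  3.38249e+02  4.54400e+00
  4.23510e+01  6.23000e+00 -3.30000e-02  1.54100e+00]
```

Request:
send_rows(linear=[[0.25, -0.05, 0.05], [0.5, -0.1, 0.1], [0.75, -0.16, 0.15], [1.0, -0.22, 0.21], [1.0, -0.22, 0.21]], rot=[[-0.02, 0.03, 0.01], [-0.04, 0.07, 0.02], [-0.06, 0.11, 0.03], [-0.088, 0.148, 0.046], [-0.088, 0.148, 0.046]])

```text
time_s: 3.6
tcp_pos: [550.5, -191.1, 81.5]
orientation: [-1.643, 2.365, 0.261]
ft_force: [-0.8, 0.6, 0.6]
gripper_width: 85.3
```

Run:
```python
from pl import *
h,x,Rt=grasp(-110,18)
cup=np.array([526.3,-280.5,45])
plan(cup-84*x,Rt);plan(cup+26*x,Rt)
snap('side','1');snap('top','1')
crop('side','1',(280,220,480,400),4)
crop('top','1',(350,120,510,300),4)
```

```text
t 3.6 tcp [ 550.5 -191.1   81.5] x [-0.333 -0.893 -0.303] y [-0.938  0.348  0.005] q [-0.429  0.828  0.265  1.607  0.791  1.593  2.254] w 85.3 F [-0.8  0.6  0.6]
lin [ 0.1   -0.053  0.042] rot [ 0.002 -0.006 -0.007] dist 18.1 ang 0.6
t 3.6 tcp [ 550.5 -191.1   81.5] x [-0.333 -0.893 -0.303] y [-0.938  0.348  0.005] q [-0.429  0.828  0.265  1.607  0.791  1.593  2.254] w 85.3 F [-0.8  0.6  0.6]
lin [ 0.833 -0.059  0.046] rot [ 0.002 -0.006 -0.007] dist 125.4 ang 0.6
```

View pics/side1.png

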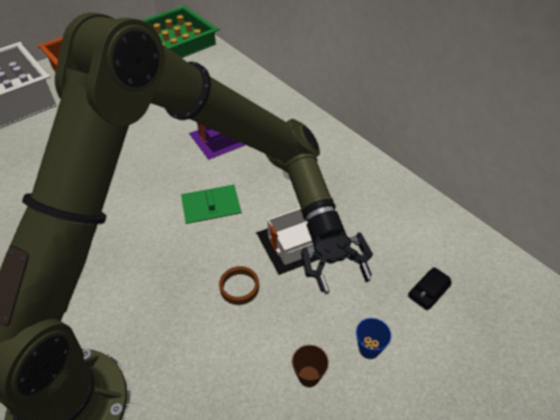

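View pics/top1_c350.png

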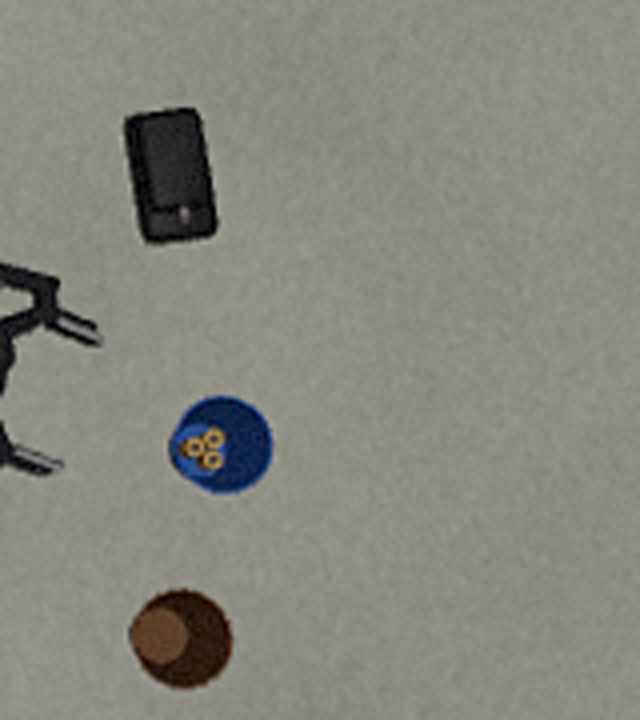

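Top crop: fingertips at image (375,205) and (366,236), both pointing at the cup. I'll check the calibration against the tips before closing in.

Run:
```python
from pl import *
pc,Rc=state(False)
for n in('side','top'):
    W=cloud(*load(f'{n}1.npz'));d=load(f'{n}1.npz')[1]
    L=(W-pc)@Rc  # tool coords
    m=(d>0)&(L[...,0]>-60)&(L[...,0]<15)&(abs(L[...,1])<75)&(abs(L[...,2])<25)&(W[...,2]>40)
    q=L[m]
    for sg in(1,-1):
        a=q[q[:,1]*sg>0]; t=a[a[:,0]>np.percentile(a[:,0],70)]
        print(n,sg,len(a),'xmax',np.percentile(a[:,0],97).round(1),'tip y',t[:,1].min().round(1),t[:,1].max().round(1),'z',t[:,2].min().round(1),t[:,2].max().round(1))
```

```text
side 1 273 xmax -7.9 tip y 46.1 60.6 z -13.7 9.1
side -1 286 xmax -7.8 tip y -53.4 -38.4 z -13.6 13.0
top 1 94 xmax -15.6 tip y 42.5 56.3 z -13.5 1.6
top -1 107 xmax -12.2 tip y -55.8 -42.1 z -15.7 10.6
```

Run:
```python
from pl import *
h,x,Rt=grasp(-110,18)
cup=np.array([527.3,-280.5,45])
plan(cup+26*x,Rt)
```

```text
t 3.7 tcp [ 553.5 -186.4   84.1] x [-0.326 -0.893 -0.309] y [-0.939  0.343 -0.   ] q [-0.433  0.823  0.262  1.604  0.791  1.595  2.253] w 85.4 F [-0.6  0.7  0. ]
lin [ 0.871 -0.051  0.047] rot [-0.001  0.    -0.001] dist 131.1 ang 0.1
```

Request:
send_rows(linear=[[0.15, -0.048, 0.045], [0.35, -0.048, 0.045], [0.6, -0.048, 0.047], [0.87, -0.048, 0.047], [0.87, -0.048, 0.047]], rot=[[0, 0, 0], [0, 0, 0], [0, 0, 0], [0, 0, 0], [0, 0, 0]])

```text
time_s: 4.2
tcp_pos: [516.0, -306.3, 38.8]
orientation: [-1.642, 2.357, 0.257]
ft_force: [-0.0, 0.4, -0.3]
gripper_width: 85.4
```

Request:
send_rows(linear=[[0, 0, 0], [0, 0, 0]], rot=[[0, 0, 0], [0, 0, 0]])

```text
time_s: 4.4
tcp_pos: [521.8, -299.9, 37.9]
orientation: [-1.65, 2.344, 0.261]
ft_force: [0.4, -1.1, 0.9]
gripper_width: 84.9
```

Run:
```python
from pl import *
h,x,Rt=grasp(-110,18)
cup=np.array([526.8,-280.5,45])
plan(cup+26*x,Rt)
snap('side','2');snap('top','2')
crop('side','2',(300,240,460,380),5)
crop('top','2',(330,150,470,270),5)
```

```text
t 4.4 tcp [ 521.8 -299.9   37.9] x [-0.32  -0.894 -0.314] y [-0.941  0.338 -0.004] q [-0.325  0.844  0.315  1.722  0.877  1.391  2.211] w 84.9 F [ 0.4 -1.1  0.9]
lin [ 0.032  0.013 -0.004] rot [-0.002  0.005  0.005] dist 5.2 ang 0.4
```

View pics/side2_c300.png

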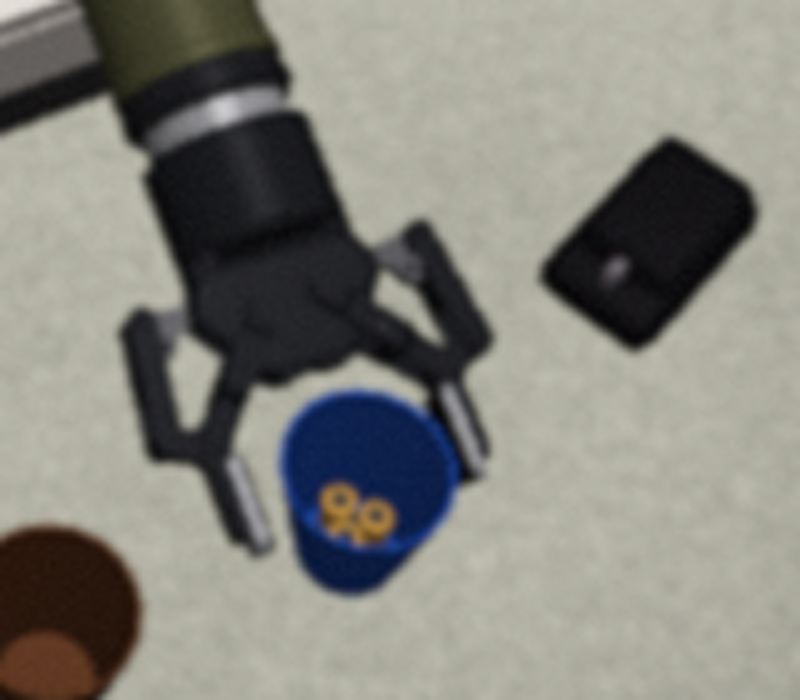

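View pics/top2_c330.png

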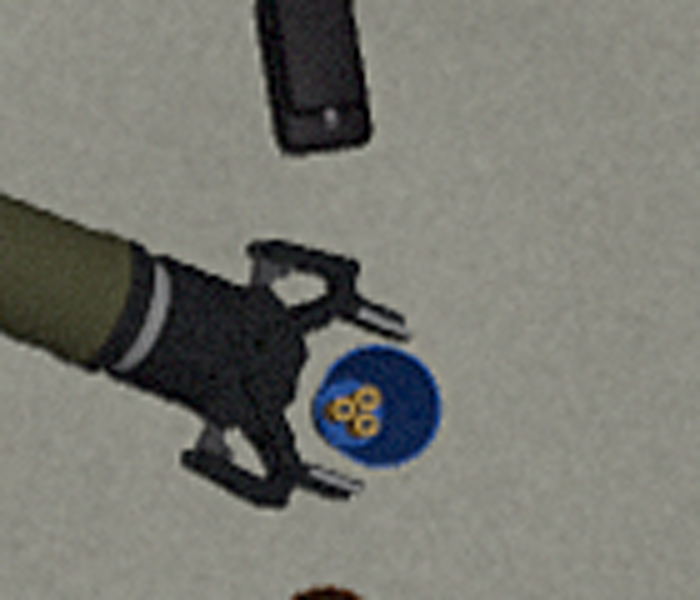

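Request:
send_rows(linear=[[0.035, 0.012, 0], [0.04, 0.012, 0], [0.04, 0.012, 0]], rot=[[0, 0, 0], [0, 0, 0], [0, 0, 0]])

```text
time_s: 4.8
tcp_pos: [516.0, -306.6, 35.6]
orientation: [-1.648, 2.349, 0.261]
ft_force: [0.8, -0.6, -0.5]
gripper_width: 85.3
```

Request:
send_rows(linear=[[0, 0, 0], [0, 0, 0], [0, 0, 0], [0, 0, 0], [0, 0, 0]], rot=[[0, 0, 0], [0, 0, 0], [0, 0, 0], [0, 0, 0], [0, 0, 0]], hand=0, newtons=35)

```text
time_s: 5.3
tcp_pos: [516.4, -306.5, 36.0]
orientation: [-1.649, 2.349, 0.26]
ft_force: [1.2, 1.8, 2.6]
gripper_width: 62.0
```

Request:
send_rows(linear=[[0, 0, 0], [0, 0, 0], [0, 0, 0], [0, 0, 0], [0, 0, 0]], rot=[[0, 0, 0], [0, 0, 0], [0, 0, 0], [0, 0, 0], [0, 0, 0]])

```text
time_s: 5.8
tcp_pos: [516.4, -306.6, 36.0]
orientation: [-1.649, 2.349, 0.26]
ft_force: [1.8, 1.4, 4.7]
gripper_width: 62.2
```

Run:
```python
from pl import *
state()
snap('side','3');snap('top','3')
crop('side','3',(300,240,460,380),5)
crop('top','3',(330,150,470,270),5)
```

```text
t 5.8 tcp [ 516.4 -306.6   36. ] x [-0.323 -0.894 -0.311] y [-0.94   0.34  -0.002] q [-0.32   0.845  0.319  1.733  0.882  1.382  2.207] w 62.2 F [1.8 1.4 4.7]
```

View pics/side3_c300.png

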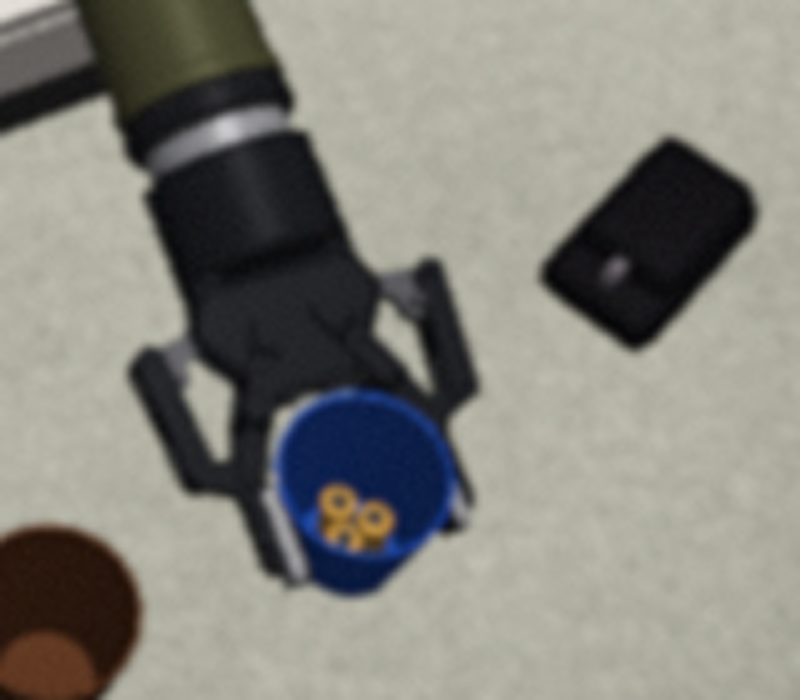

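View pics/top3_c330.png

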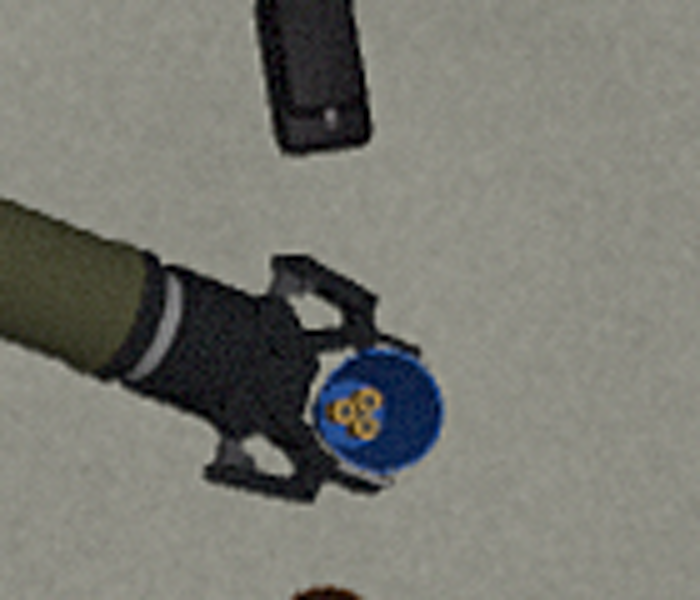

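Run:
```python
from pl import *
pc,Rc=state()
np.savez('grasp.npz',p=pc,R=Rc)
print('mouth',Rc.T@(np.array([527,-281,70])-pc),'foot',Rc.T@(np.array([527,-281,0])-pc),'up',Rc.T@[0,0,1])
plan(pc+[0,0,40],Rc);plan(pc+[0,0,140],Rc)
```

```text
t 5.9 tcp [ 516.4 -306.6   36. ] x [-0.323 -0.894 -0.311] y [-0.94   0.34  -0.002] q [-0.32   0.845  0.319  1.733  0.882  1.381  2.207] w 62.8 F [1.3 1.3 5.2]
mouth [-36.91702017  -1.36046721 -23.70347306] foot [-15.13582822  -1.2043701   42.82137426] up [-0.31115989 -0.00222996 -0.95035496]
t 5.9 tcp [ 516.4 -306.6   36. ] x [-0.323 -0.894 -0.311] y [-0.94   0.34  -0.002] q [-0.32   0.845  0.319  1.733  0.882  1.381  2.207] w 62.8 F [1.3 1.3 5.2]
lin [-0.083 -0.001 -0.253] rot [0. 0. 0.] dist 40.0 ang 0.0
t 5.9 tcp [ 516.4 -306.6   36. ] x [-0.323 -0.894 -0.311] y [-0.94   0.34  -0.002] q [-0.32   0.845  0.319  1.733  0.882  1.381  2.207] w 62.8 F [1.3 1.3 5.2]
lin [-0.29  -0.002 -0.887] rot [0. 0. 0.] dist 140.0 ang 0.0
```

Request:
send_rows(linear=[[-0.04, 0, -0.12], [-0.1, 0, -0.3], [-0.17, 0, -0.52], [-0.24, 0, -0.74], [-0.29, 0, -0.887]], rot=[[0, 0, 0], [0, 0, 0], [0, 0, 0], [0, 0, 0], [0, 0, 0]])

```text
time_s: 6.4
tcp_pos: [515.7, -306.5, 176.1]
orientation: [-1.647, 2.347, 0.263]
ft_force: [-0.4, 0.7, -0.9]
gripper_width: 62.0
```

```bash
cat >> pl.py <<'E'
h2=np.array([np.cos(np.radians(-104.7)),np.sin(np.radians(-104.7)),0]); md=np.cross(h2,[0,0,1]); BOX=np.array([606.3,22.2,0])
def pour(ang,M):
    g=np.load('grasp.npz');Rc=g['R'];mt=Rc.T@(np.array([527,-281,70])-g['p'])
    R2=R.from_rotvec(np.radians(ang)*h2).as_matrix()@R.from_euler('z',5.3,degrees=True).as_matrix()@Rc
    return np.array(M)-R2@mt,R2
E
python3 - <<'E'
from pl import *
snap('side','4');crop('side','4',(280,180,460,340),4)
plan(*pour(0,BOX-25*md+[0,0,200]))
E
```

```text
t 6.45 tcp [ 516.7 -307.   179.6] x [-0.322 -0.893 -0.314] y [-0.94   0.341 -0.007] q [-0.351  0.604  0.36   1.752  0.922  1.507  2.377] w 62.3 F [ 1.6 -0.4  2.2]
lin [-1.963  0.013  0.744] rot [-0.032  0.002 -0.084] dist 314.9 ang 5.4
```

View pics/side4_c280.png

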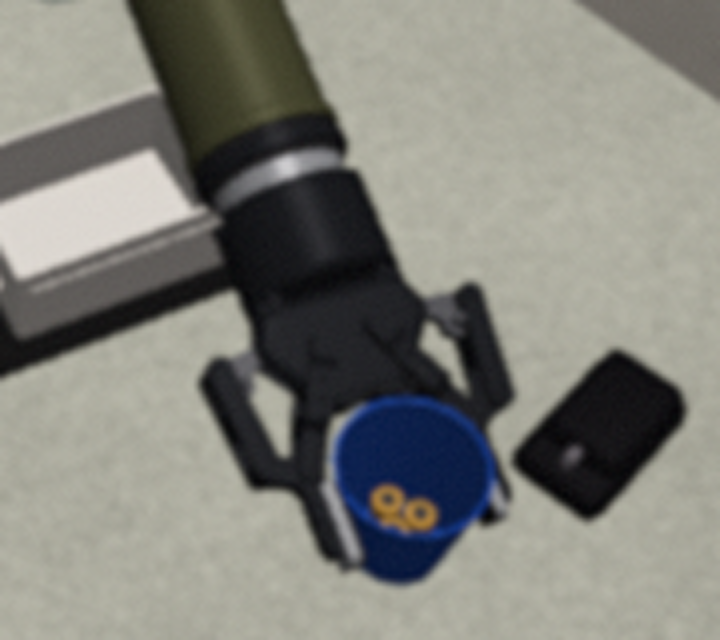

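Run:
```python
from pl import *
plan(*pour(20,BOX-25*md+[0,-150,200]))
```

```text
t 6.45 tcp [ 516.7 -307.   179.6] x [-0.322 -0.893 -0.314] y [-0.94   0.341 -0.007] q [-0.351  0.604  0.36   1.752  0.922  1.507  2.377] w 62.3 F [ 1.6 -0.4  2.2]
lin [-1.079 -0.406  0.444] rot [ 0.285 -0.013 -0.187] dist 185.4 ang 20.4
```

Request:
send_rows(linear=[[-0.15, -0.05, 0.06], [-0.4, -0.15, 0.16], [-0.65, -0.25, 0.27], [-0.85, -0.33, 0.36], [-1.0, -0.38, 0.42]], rot=[[0.04, 0, -0.03], [0.1, 0, -0.07], [0.17, -0.01, -0.11], [0.23, -0.01, -0.15], [0.28, -0.01, -0.19]])

```text
time_s: 6.95
tcp_pos: [626.0, -170.6, 159.5]
orientation: [-1.71, 2.071, -0.105]
ft_force: [-0.1, 0.3, -0.6]
gripper_width: 62.0
```

Run:
```python
from pl import *
plan(*pour(45,BOX-25*md+[0,0,190]))
```

```text
t 6.95 tcp [ 626.  -170.6  159.5] x [-0.13  -0.948 -0.291] y [-0.914  0.228 -0.336] q [-0.519  0.74   0.317  1.584  0.918  1.55   2.044] w 62.0 F [-0.1  0.3 -0.6]
lin [-1.     0.1    0.245] rot [ 0.406  0.004 -0.124] dist 155.1 ang 25.5
```

Request:
send_rows(linear=[[-0.2, 0.02, 0.05], [-0.4, 0.04, 0.1], [-0.6, 0.06, 0.15], [-0.8, 0.08, 0.2], [-1.0, 0.1, 0.245]], rot=[[0.08, 0, -0.02], [0.16, 0, -0.05], [0.24, 0, -0.07], [0.32, 0, -0.1], [0.4, 0, -0.12]])

```text
time_s: 7.45
tcp_pos: [644.5, -18.3, 164.9]
orientation: [-1.57, 1.784, -0.54]
ft_force: [1.0, -0.7, -0.3]
gripper_width: 62.4
```

Run:
```python
from pl import *
plan(*pour(80,BOX-28*md+[0,0,132]))
```

```text
t 7.45 tcp [644.5 -18.3 164.9] x [-0.031 -0.974 -0.223] y [-0.687  0.182 -0.703] q [-0.724  0.834  0.317  1.461  0.876  1.69   1.596] w 62.4 F [ 1.  -0.7 -0.3]
lin [0.068 0.121 0.247] rot [ 0.561 -0.    -0.187] dist 42.5 ang 35.5
```

Request:
send_rows(linear=[[0.01, 0.02, 0.04], [0.03, 0.05, 0.1], [0.04, 0.08, 0.16], [0.06, 0.1, 0.21], [0.068, 0.12, 0.247]], rot=[[0.11, 0, -0.04], [0.22, 0, -0.07], [0.34, 0, -0.11], [0.45, 0, -0.15], [0.56, 0, -0.187]])

```text
time_s: 7.95
tcp_pos: [658.6, -21.9, 124.5]
orientation: [-1.322, 1.306, -1.048]
ft_force: [-0.5, -0.6, -1.9]
gripper_width: 62.1
```

Run:
```python
from pl import *
plan(*pour(80,BOX-28*md+[0,0,132]))
snap('side','5');snap('top','5')
crop('side','5',(220,130,420,290),4);crop('top','5',(240,140,380,260),5)
plan(*pour(104,BOX-28*md+[0,0,130]))
```

```text
t 7.95 tcp [658.6 -21.9 124.5] x [ 0.055 -0.997 -0.051] y [-0.166  0.041 -0.985] q [-0.817  0.994  0.423  1.48   0.923  1.633  0.934] w 62.1 F [-0.5 -0.6 -1.9]
lin [-0.012 -0.002 -0.   ] rot [-0. -0.  0.] dist 1.8 ang 0.0
t 8.05 tcp [658.1 -21.6 123.8] x [ 0.055 -0.997 -0.05 ] y [-0.173  0.039 -0.984] q [-0.817  0.996  0.422  1.481  0.923  1.633  0.939] w 61.9 F [ 0.7 -0.5 -1.4]
lin [-0.014 -0.087 -0.012] rot [ 0.386  0.001 -0.123] dist 13.4 ang 24.3
```

View pics/side5_c220.png

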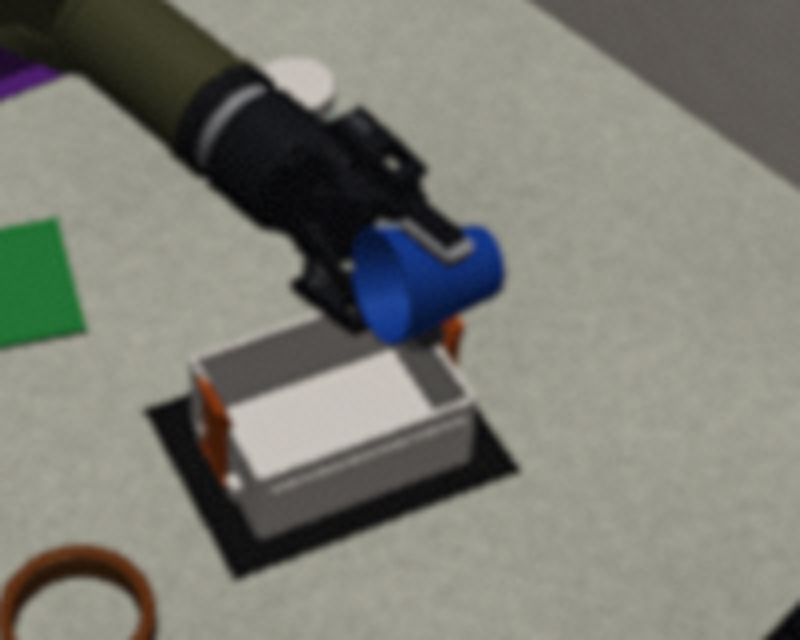

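View pics/top5_c240.png

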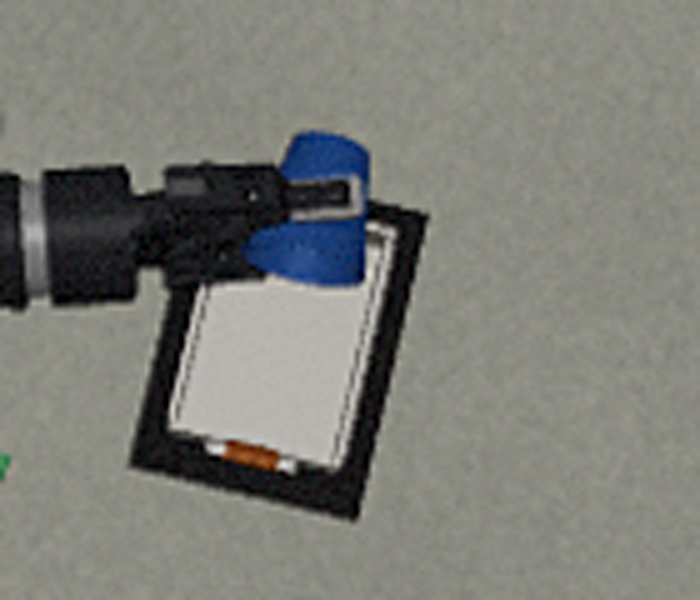

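The mouth sits over the +x half of the box: top crop about (305,275), with the box at 180–390. I'll tip slowly from here.

Request:
send_rows(linear=[[0, -0.02, 0], [0, -0.04, 0], [-0.01, -0.06, -0.01], [-0.01, -0.075, -0.01], [-0.014, -0.087, -0.012]], rot=[[0.08, 0, -0.03], [0.16, 0, -0.05], [0.24, 0, -0.08], [0.31, 0, -0.1], [0.386, 0, -0.123]])

```text
time_s: 8.55
tcp_pos: [659.5, -20.3, 140.2]
orientation: [-1.106, 0.956, -1.32]
ft_force: [-0.1, -0.1, -1.9]
gripper_width: 62.3
```

Request:
send_rows(linear=[[0, 0, 0], [0, 0, 0], [0, 0, 0], [0, 0, 0]], rot=[[0, 0, 0], [0, 0, 0], [0, 0, 0], [0, 0, 0]])

```text
time_s: 8.95
tcp_pos: [659.7, -20.3, 141.3]
orientation: [-1.107, 0.955, -1.321]
ft_force: [0.6, 0.1, -0.7]
gripper_width: 62.2
```

Run:
```python
from pl import *
snap('side','6');crop('side','6',(220,130,420,290),4)
plan(*pour(118,BOX-28*md+[0,0,130]))
```

```text
t 9.0 tcp [659.7 -20.3 141.3] x [ 0.05  -0.996  0.077] y [ 0.24  -0.063 -0.969] q [-0.872  1.074  0.509  1.458  0.926  1.671  0.547] w 62.2 F [ 0.2  0.6 -0.5]
lin [-0.005 -0.03  -0.018] rot [ 0.217 -0.001 -0.073] dist 5.3 ang 13.8
```

View pics/side6_c220.png

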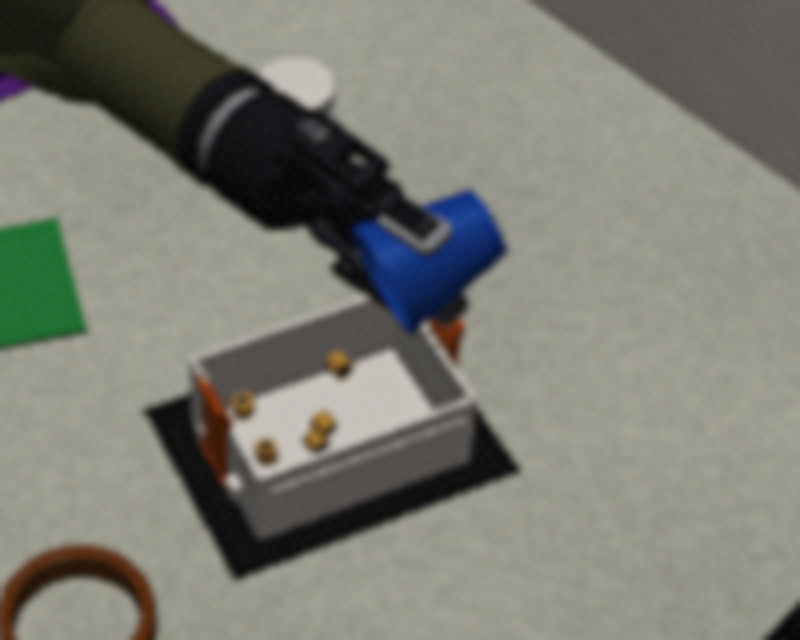

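Five bushings are in the box; the sixth is still in the cup or hidden. I'll tip further.

Request:
send_rows(linear=[[0, 0, 0], [0, -0.01, -0.01], [0, -0.02, -0.01], [0, -0.03, -0.02], [0, -0.03, -0.02]], rot=[[0.08, 0, -0.03], [0.16, 0, -0.05], [0.24, 0, -0.08], [0.28, 0, -0.09], [0.28, 0, -0.09]])

```text
time_s: 9.5
tcp_pos: [655.6, -20.1, 144.5]
orientation: [-0.935, 0.687, -1.484]
ft_force: [0.4, 0.6, -0.6]
gripper_width: 62.0
```

Request:
send_rows(linear=[[0, 0, 0], [0, 0, 0], [0, 0, 0]], rot=[[0, 0, 0], [0, 0, 0], [0, 0, 0]])

```text
time_s: 9.8
tcp_pos: [655.7, -20.0, 144.8]
orientation: [-0.933, 0.688, -1.484]
ft_force: [-0.4, 0.1, 0.3]
gripper_width: 61.9
```

Run:
```python
from pl import *
snap('side','7');crop('side','7',(220,130,420,290),4);snap('top','7');crop('top','7',(240,140,380,260),5)
pc,Rc=state()
plan(*pour(60,BOX-28*md+[0,0,160]))
```

```text
t 9.9 tcp [655.7 -20.1 144.8] x [ 0.014 -0.986  0.163] y [ 0.513 -0.133 -0.848] q [-0.896  1.151  0.57   1.423  0.901  1.711  0.267] w 62.3 F [-0.3  1.   0.1]
t 9.9 tcp [655.7 -20.1 144.8] x [ 0.014 -0.986  0.163] y [ 0.513 -0.133 -0.848] q [-0.896  1.151  0.57   1.423  0.901  1.711  0.267] w 62.3 F [-0.3  1.   0.1]
lin [-0.01   0.01  -0.017] rot [-0.982 -0.001  0.318] dist 3.4 ang 61.9
```

View pics/side7_c220.png

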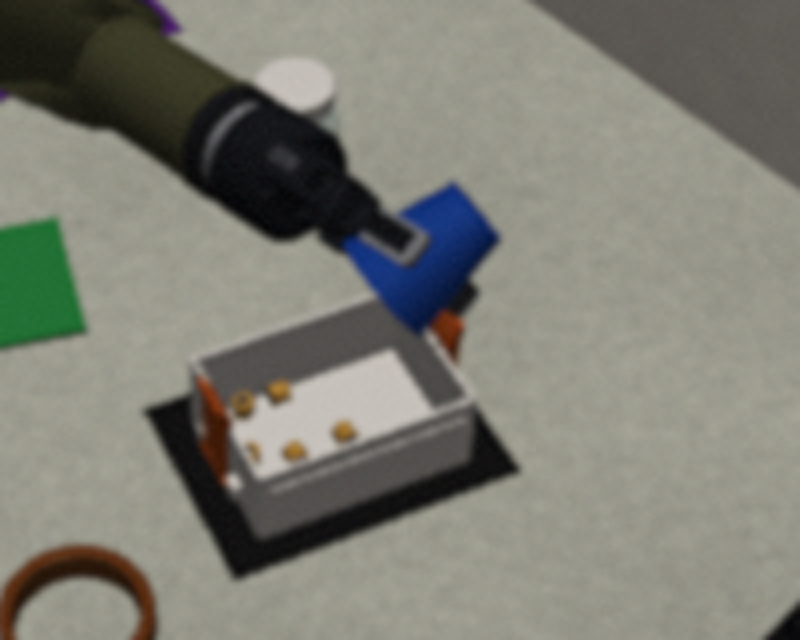

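View pics/top7_c240.png

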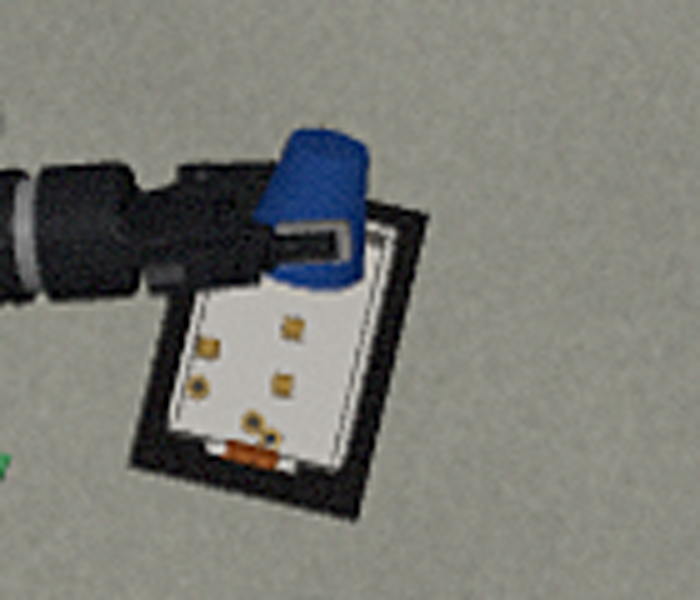

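All six are in the box: top crop (207,347), (292,328), (198,386), (282,385), (252,422), (270,438). Now I'll take the cup back to its original spot.

Request:
send_rows(linear=[[0, 0, 0], [0, 0, 0], [-0.01, 0, -0.01], [-0.01, 0.01, -0.02], [-0.01, 0.01, -0.02]], rot=[[-0.13, 0, 0.04], [-0.26, 0, 0.08], [-0.4, 0, 0.13], [-0.53, 0, 0.17], [-0.66, 0, 0.215]])

```text
time_s: 10.4
tcp_pos: [653.5, -18.8, 141.3]
orientation: [-1.321, 1.308, -1.044]
ft_force: [0.6, 0.3, -1.2]
gripper_width: 62.7
```

Run:
```python
from pl import *
plan(*pour(40,BOX-25*md+[0,-30,200]))
```

```text
t 10.4 tcp [653.5 -18.8 141.3] x [ 0.056 -0.997 -0.054] y [-0.168  0.044 -0.985] q [-0.828  0.96   0.426  1.498  0.927  1.642  0.948] w 62.7 F [ 0.6  0.3 -1.2]
lin [ 0.167 -0.206 -0.111] rot [-0.632  0.     0.205] dist 43.2 ang 39.9
```

Request:
send_rows(linear=[[0.02, -0.06, -0.03], [0.05, -0.12, -0.07], [0.1, -0.18, -0.1], [0.14, -0.2, -0.11], [0.167, -0.206, -0.111]], rot=[[-0.13, 0, 0.04], [-0.26, 0, 0.08], [-0.39, 0, 0.12], [-0.51, 0, 0.16], [-0.63, 0, 0.205]])

```text
time_s: 10.9
tcp_pos: [643.6, -47.0, 174.4]
orientation: [-1.597, 1.837, -0.47]
ft_force: [-0.2, -0.1, -1.1]
gripper_width: 62.4
```

Run:
```python
from pl import *
g=np.load('grasp.npz')
plan(g['p']+[25,95,125],g['R'])
```

```text
t 10.9 tcp [643.6 -47.  174.4] x [-0.046 -0.97  -0.237] y [-0.737  0.193 -0.648] q [-0.693  0.8    0.324  1.489  0.886  1.665  1.685] w 62.4 F [-0.2 -0.1 -1.1]
lin [ 1.117  0.348 -0.554] rot [-0.611  0.031  0.288] dist 194.2 ang 40.6
```

Request:
send_rows(linear=[[0.2, 0.06, -0.1], [0.4, 0.12, -0.2], [0.6, 0.19, -0.3], [0.8, 0.25, -0.4], [1.0, 0.31, -0.5]], rot=[[-0.12, 0, 0.06], [-0.24, 0.01, 0.12], [-0.36, 0.01, 0.17], [-0.48, 0.02, 0.23], [-0.6, 0.03, 0.28]])

```text
time_s: 11.4
tcp_pos: [551.6, -195.4, 162.6]
orientation: [-1.651, 2.339, 0.244]
ft_force: [0.2, -0.1, -0.4]
gripper_width: 62.1
```

Run:
```python
from pl import *
g=np.load('grasp.npz')
plan(g['p']+[0,0,30],g['R'])
```

```text
t 11.4 tcp [ 551.6 -195.4  162.6] x [-0.316 -0.896 -0.311] y [-0.941  0.337 -0.016] q [-0.447  0.693  0.291  1.63   0.828  1.643  2.326] w 62.1 F [ 0.2 -0.1 -0.4]
lin [ 0.939 -0.018  0.371] rot [-0.012  0.     0.007] dist 151.5 ang 0.8
```

Request:
send_rows(linear=[[0.2, 0, 0.08], [0.45, -0.01, 0.18], [0.7, -0.015, 0.28], [0.94, -0.018, 0.37], [0.94, -0.018, 0.37]], rot=[[0, 0, 0], [-0.005, 0, 0], [-0.01, 0, 0.005], [-0.012, 0, 0.007], [-0.012, 0, 0.007]])

```text
time_s: 11.9
tcp_pos: [512.0, -310.3, 64.0]
orientation: [-1.644, 2.358, 0.256]
ft_force: [-1.2, -1.0, 0.7]
gripper_width: 61.9
```

Request:
send_rows(linear=[[0, 0, 0], [0, 0, 0]], rot=[[0, 0, 0], [0, 0, 0]])

```text
time_s: 12.1
tcp_pos: [518.6, -304.5, 65.8]
orientation: [-1.651, 2.344, 0.255]
ft_force: [0.3, 1.5, -1.0]
gripper_width: 62.5
```

Run:
```python
from pl import *
g=np.load('grasp.npz')
snap('side','8');crop('side','8',(300,240,460,380),5)
plan(g['p']+[0,0,1],g['R'])
```

```text
t 12.15 tcp [ 518.9 -304.2   65.8] x [-0.318 -0.895 -0.312] y [-0.941  0.337 -0.008] q [-0.33   0.793  0.327  1.742  0.89   1.406  2.236] w 62.1 F [-0.7  0.4 -1.5]
lin [0.08  0.012 0.176] rot [-0.004  0.001  0.005] dist 29.1 ang 0.4
```

View pics/side8_c300.png

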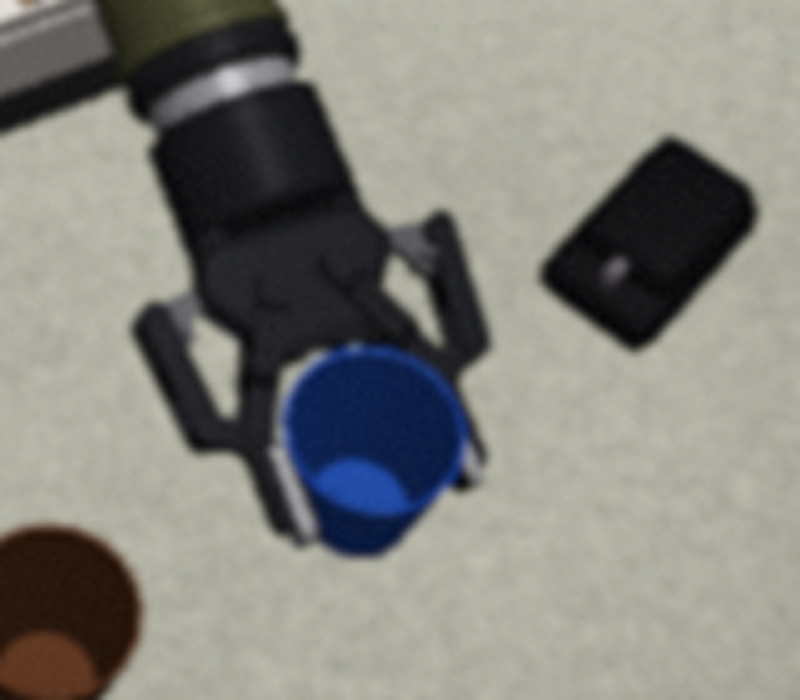

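The cup is empty and upright at crop (375,450). I'll lower it and release.

Request:
send_rows(linear=[[0.02, 0, 0.04], [0.04, 0.01, 0.08], [0.06, 0.01, 0.12], [0.075, 0.01, 0.155], [0.08, 0.01, 0.17]], rot=[[0, 0, 0], [-0.002, 0, 0.002], [-0.004, 0, 0.005], [-0.004, 0, 0.005], [-0.004, 0, 0.005]])

```text
time_s: 12.65
tcp_pos: [514.6, -308.3, 36.5]
orientation: [-1.646, 2.353, 0.263]
ft_force: [-0.0, -0.6, -0.4]
gripper_width: 62.0
```

Request:
send_rows(linear=[[0, 0, 0], [0.003, 0, 0.01], [0.003, 0, 0.01]], rot=[[0, 0, 0], [0, 0, 0], [0, 0, 0]])

```text
time_s: 12.95
tcp_pos: [515.1, -308.3, 36.0]
orientation: [-1.646, 2.352, 0.261]
ft_force: [0.5, 0.6, -0.4]
gripper_width: 62.5
```

Run:
```python
from pl import *
g=np.load('grasp.npz')
plan(g['p'],g['R'])
```

```text
t 12.95 tcp [ 515.1 -308.3   36. ] x [-0.325 -0.893 -0.311] y [-0.939  0.343 -0.001] q [-0.318  0.845  0.32   1.734  0.882  1.381  2.208] w 62.5 F [ 0.5  0.6 -0.4]
lin [-0.013 -0.004  0.005] rot [ 0.    -0.    -0.003] dist 2.1 ang 0.2
```

Request:
send_rows(linear=[[0.002, 0, 0.006], [0.002, 0, 0.008], [0.002, 0, 0.008]], rot=[[0, 0, 0], [0, 0, 0], [0, 0, 0]])

```text
time_s: 13.25
tcp_pos: [515.1, -308.6, 35.9]
orientation: [-1.646, 2.353, 0.259]
ft_force: [-0.3, 0.6, 5.7]
gripper_width: 62.4
```

Contact force is +5.7 N, so the cup is down. Opening.

Request:
send_rows(linear=[[0, 0, 0], [0, 0, 0], [0, 0, 0], [0, 0, 0], [0, 0, 0]], rot=[[0, 0, 0], [0, 0, 0], [0, 0, 0], [0, 0, 0], [0, 0, 0]], hand=1)

```text
time_s: 13.75
tcp_pos: [515.0, -308.1, 34.4]
orientation: [-1.646, 2.352, 0.262]
ft_force: [-0.4, 0.4, 0.7]
gripper_width: 85.2
```

Request:
send_rows(linear=[[-0.1, 0, 0], [-0.3, 0, 0], [-0.55, 0, 0], [-0.8, 0, -0.03], [-1.0, 0, -0.1]], rot=[[0, 0, 0], [0, 0, 0], [0, 0, 0], [0, 0, 0], [0, 0, 0]])

```text
time_s: 14.25
tcp_pos: [563.4, -174.7, 95.4]
orientation: [-1.649, 2.349, 0.265]
ft_force: [0.5, 0.3, -0.7]
gripper_width: 85.4
```

Run:
```python
from pl import *
state();snap('side','9');snap('top','9')
```

```text
t 14.25 tcp [ 563.4 -174.7   95.4] x [-0.323 -0.893 -0.313] y [-0.941  0.34   0.001] q [-0.441  0.818  0.259  1.575  0.787  1.621  2.274] w 85.4 F [ 0.5  0.3 -0.7]
```

View pics/side9.png

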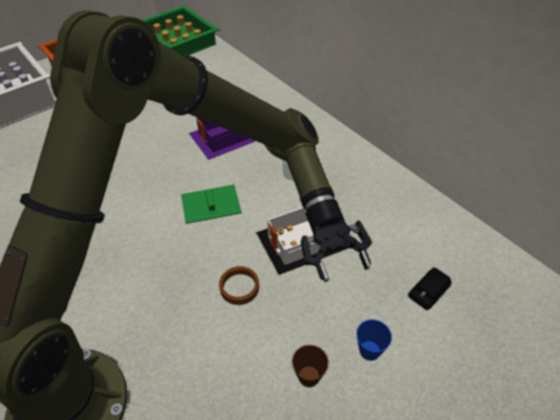

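View pics/top9.png

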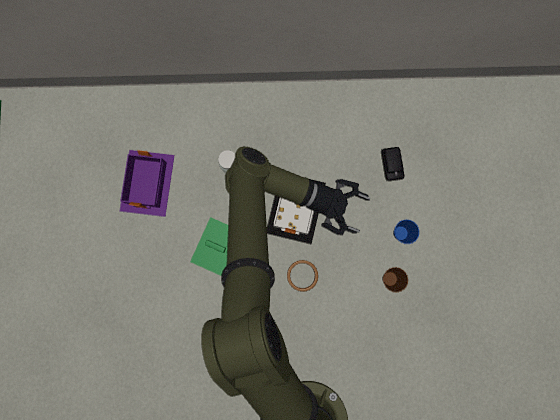

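```bash
cat >> pl.py <<'E'
def down(a): return frame([0,0,-1],[np.cos(np.radians(a)),np.sin(np.radians(a)),0])
E
python3 fk.py
python3 - <<'E'
from pl import *
plan([560,-60,240],down(-60))
plan([495.5,257.6,150],down(-24.6))
import ik
for p,a in (([495.5,257.6,14],-24.6),([606.3,22.2,80],-14.7)):
    print(ik.ik(np.array(p),down(a),np.array([-.5,.6,.2,1.6,0,1.2,-.5])))
E
```

```text
1741.3249232074206 36 (-1, -1, -1, -1) [ 2.44028e+02  4.94996e+02  5.16445e+02  3.65125e+02 -8.53600e+00
  2.08550e+01 -8.09100e+00 -1.50000e-02  1.56400e+00]
t 14.35 tcp [ 566.2 -172.6   97. ] x [-0.317 -0.894 -0.317] y [-0.942  0.336 -0.004] q [-0.443  0.815  0.258  1.572  0.788  1.62   2.273] w 85.7 F [ 0.5  1.  -0.1]
lin [-0.96   0.287 -0.686] rot [-1.952 -0.521 -1.404] dist 182.2 ang 147.6
t 14.35 tcp [ 566.2 -172.6   97. ] x [-0.317 -0.894 -0.317] y [-0.942  0.336 -0.004] q [-0.443  0.815  0.258  1.572  0.788  1.62   2.273] w 85.7 F [ 0.5  1.  -0.1]
lin [-2.527  1.405  0.464] rot [-2.381 -0.08  -1.715] dist 439.2 ang 176.1
(array([-0.64038035,  0.34376371,  0.1894826 ,  1.89593802, -0.08054539,
        0.90915666, -0.84153872]), np.float64(1.652271320367227e-05), np.float64(6.3533942422673415e-06))
(array([-0.26401381,  0.35041437,  0.27789597,  1.73692287, -0.10761717,
        1.06913104, -0.20687934]), np.float64(1.1194316944778524e-05), np.float64(4.990452650988095e-06))
```

Run:
```python
from pl import *
h,x,Rt=grasp(-115,50)
plan([570,-110,190],Rt)
```

```text
t 14.35 tcp [ 566.2 -172.6   97. ] x [-0.317 -0.894 -0.317] y [-0.942  0.336 -0.004] q [-0.443  0.815  0.258  1.572  0.788  1.62   2.273] w 85.7 F [ 0.5  1.  -0.1]
lin [-0.578  0.114 -0.462] rot [ 0.048 -0.525  0.078] dist 112.2 ang 32.0
```

Request:
send_rows(linear=[[-0.12, 0.02, -0.09], [-0.24, 0.05, -0.19], [-0.36, 0.07, -0.28], [-0.48, 0.09, -0.38], [-0.58, 0.114, -0.46]], rot=[[0.01, -0.1, 0.01], [0.02, -0.2, 0.03], [0.03, -0.32, 0.05], [0.04, -0.43, 0.07], [0.05, -0.525, 0.08]])

```text
time_s: 14.85
tcp_pos: [567.6, -114.8, 190.2]
orientation: [-1.245, 1.981, 0.581]
ft_force: [0.3, -1.1, -0.2]
gripper_width: 85.2
```

Run:
```python
from pl import *
plan([560,0,240],down(115))
```

```text
t 14.85 tcp [ 567.6 -114.8  190.2] x [-0.279 -0.58  -0.766] y [-0.901  0.433  0.001] q [-0.32   0.453  0.185  1.537  0.486  1.58   2.456] w 85.2 F [ 0.3 -1.1 -0.2]
lin [-0.684  0.378  0.298] rot [ 0.628 -0.641  0.228] dist 125.4 ang 55.6
```

Request:
send_rows(linear=[[-0.1, 0.06, 0.04], [-0.2, 0.11, 0.09], [-0.3, 0.17, 0.13], [-0.4, 0.22, 0.18], [-0.51, 0.28, 0.22]], rot=[[0.13, -0.06, 0.03], [0.24, -0.15, 0.07], [0.33, -0.26, 0.1], [0.4, -0.36, 0.14], [0.48, -0.48, 0.17]])

```text
time_s: 15.35
tcp_pos: [561.8, -29.2, 225.4]
orientation: [-0.554, 1.673, 0.391]
ft_force: [-0.3, -0.1, -0.2]
gripper_width: 85.5
```

Run:
```python
from pl import *
plan([550,60,240],down(85))
```

```text
t 15.35 tcp [561.8 -29.2 225.4] x [-0.116 -0.14  -0.983] y [-0.561  0.826 -0.051] q [-0.254  0.228  0.206  1.596  0.089  1.447  2.096] w 85.5 F [-0.3 -0.1 -0.2]
lin [-0.169  0.531  0.243] rot [ 0.647 -0.145  0.104] dist 91.1 ang 40.3
```

Request:
send_rows(linear=[[-0.03, 0.1, 0.05], [-0.06, 0.2, 0.1], [-0.1, 0.32, 0.15], [-0.13, 0.42, 0.2], [-0.17, 0.53, 0.243]], rot=[[0.13, -0.03, 0.02], [0.26, -0.06, 0.04], [0.39, -0.09, 0.06], [0.52, -0.12, 0.08], [0.647, -0.145, 0.1]])

```text
time_s: 15.85
tcp_pos: [548.8, 59.5, 239.3]
orientation: [0.065, 1.571, -0.075]
ft_force: [0.3, 1.4, -0.3]
gripper_width: 85.5
```

Run:
```python
from pl import *
plan([525,170,210],down(44))
```

```text
t 15.85 tcp [548.8  59.5 239.3] x [-0.001 -0.007 -1.   ] y [ 0.089  0.996 -0.007] q [-0.354  0.108  0.209  1.692 -0.017  1.346  1.34 ] w 85.5 F [ 0.3  1.4 -0.3]
lin [ 0.191  0.721 -0.223] rot [0.681 0.002 0.006] dist 116.7 ang 40.9
```

Request:
send_rows(linear=[[0.04, 0.14, -0.04], [0.08, 0.28, -0.09], [0.12, 0.43, -0.14], [0.16, 0.58, -0.18], [0.19, 0.72, -0.22]], rot=[[0.13, 0, 0], [0.27, 0, 0], [0.4, 0, 0], [0.54, 0, 0], [0.68, 0, 0]])

```text
time_s: 16.35
tcp_pos: [524.5, 170.3, 209.6]
orientation: [0.619, 1.478, -0.632]
ft_force: [-0.5, -0.2, 0.4]
gripper_width: 85.1
```

Run:
```python
from pl import *
plan([500,240,150],down(3))
```

```text
t 16.35 tcp [524.5 170.3 209.6] x [-0.003 -0.008 -1.   ] y [ 0.718  0.696 -0.007] q [-0.509  0.126  0.155  1.731 -0.014  1.291  0.419] w 85.1 F [-0.5 -0.2  0.4]
lin [ 0.395  0.209 -0.449] rot [0.685 0.006 0.005] dist 94.9 ang 41.1
```

Request:
send_rows(linear=[[0.08, 0.04, -0.09], [0.16, 0.08, -0.18], [0.24, 0.12, -0.27], [0.32, 0.16, -0.36], [0.395, 0.209, -0.449]], rot=[[0.13, 0, 0], [0.27, 0, 0], [0.4, 0, 0], [0.54, 0.005, 0.005], [0.685, 0.006, 0.005]])

```text
time_s: 16.85
tcp_pos: [499.7, 239.0, 149.7]
orientation: [1.169, 1.234, -1.17]
ft_force: [0.1, -0.1, -0.0]
gripper_width: 85.5
```

Run:
```python
from pl import *
plan([495.5,257.6,90],down(-24.6))
```

```text
t 16.85 tcp [499.7 239.  149.7] x [-0. -0. -1.] y [ 0.999  0.054 -0.   ] q [-0.628  0.172  0.148  1.803 -0.028  1.169 -0.417] w 85.5 F [ 0.1 -0.1 -0. ]
lin [ 0.398 -0.021 -0.125] rot [0.461 0.    0.   ] dist 62.7 ang 27.7
```

Request:
send_rows(linear=[[0.1, -0.005, -0.03], [0.2, -0.01, -0.06], [0.3, -0.015, -0.09], [0.398, -0.021, -0.125], [0.398, -0.021, -0.125]], rot=[[0.12, 0, 0], [0.24, 0, 0], [0.36, 0, 0], [0.461, 0, 0], [0.461, 0, 0]])

```text
time_s: 17.35
tcp_pos: [494.1, 257.5, 88.5]
orientation: [1.509, 0.98, -1.516]
ft_force: [-0.6, -0.1, 0.2]
gripper_width: 85.4
```

Request:
send_rows(linear=[[0, 0, 0], [0, 0, 0]], rot=[[0, 0, 0], [0, 0, 0]])

```text
time_s: 17.55
tcp_pos: [497.0, 257.6, 91.7]
orientation: [1.514, 0.979, -1.51]
ft_force: [0.8, 1.0, 0.4]
gripper_width: 85.1
```

Run:
```python
from pl import *
plan([495.5,257.6,14],down(-24.6))
snap('side','10');snap('top','10')
crop('side','10',(150,130,270,240),6);crop('top','10',(170,190,300,290),6)
pc,Rc=state(False)
for n in('side','top'):
    P=load(f'{n}10.npz');W=cloud(*P);d=P[1]
    L=(W-pc)@Rc
    m=(d>0)&(L[...,0]>-60)&(L[...,0]<0)&(abs(L[...,1])<75)&(abs(L[...,2])<25)
    q=L[m]
    for sg in(1,-1):
        a=q[q[:,1]*sg>0]; t=a[a[:,0]>np.percentile(a[:,0],70)]
        print(n,sg,len(a),'xmax',np.percentile(a[:,0],97).round(1),'tip y',t[:,1].min().round(1),t[:,1].max().round(1),'z',t[:,2].min().round(1),t[:,2].max().round(1))
    hsv=cv2.cvtColor(P[0],cv2.COLOR_RGB2HSV);H,S=hsv[...,0],hsv[...,1]
    mb=(H>45)&(H<85)&(S>80)&(d>0)&(W[...,2]>26)&(W[...,2]<45)&(np.hypot(W[...,0]-495,W[...,1]-257)<60)
    print(' bar',mb.sum(),cv2.minAreaRect(W[mb][:,:2].astype(np.float32)))
```

```text
t 17.55 tcp [497.  257.6  91.7] x [ 0.002  0.001 -1.   ] y [ 0.913 -0.409  0.001] q [-0.684  0.24   0.179  1.85  -0.049  1.054 -0.907] w 85.1 F [0.8 1.  0.4]
lin [ 0.518 -0.01   0.005] rot [ 0.008 -0.002 -0.001] dist 77.8 ang 0.5
side 1 79 xmax -17.9 tip y 40.3 51.7 z -6.2 14.1
side -1 77 xmax -17.1 tip y -58.5 -45.1 z 1.6 15.7
 bar 117 ((492.15386962890625, 256.7820129394531), (60.20018768310547, 16.01604652404785), 65.52947998046875)
top 1 8 xmax -23.6 tip y 44.6 48.2 z 11.6 12.0Traceback (most recent call last):
  File "<stdin>", line 12, in <module>
    return _quantile_unchecked(
        a, q, axis, out, overwrite_input, method, keepdims, weights)
    return _ureduce(a,
                    func=_quantile_ureduce_func,
    ...<5 lines>...
                    overwrite_input=overwrite_input,
                    method=method)
    r = func(a, **kwargs)
    result = _quantile(arr,
                       quantiles=q,
    ...<2 lines>...
                       out=out,
                       weights=wgt)
    slices_having_nans = np.isnan(arr[-1, ...])
                                  ~~~^^^^^^^^^
IndexError: index -1 is out of bounds for axis 0 with size 0
```

View pics/side10_c150.png

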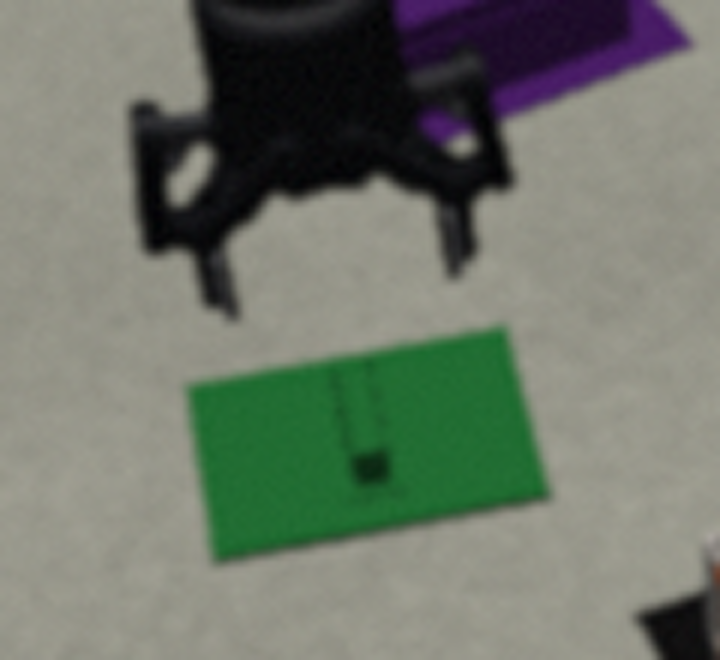

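View pics/top10_c170.png

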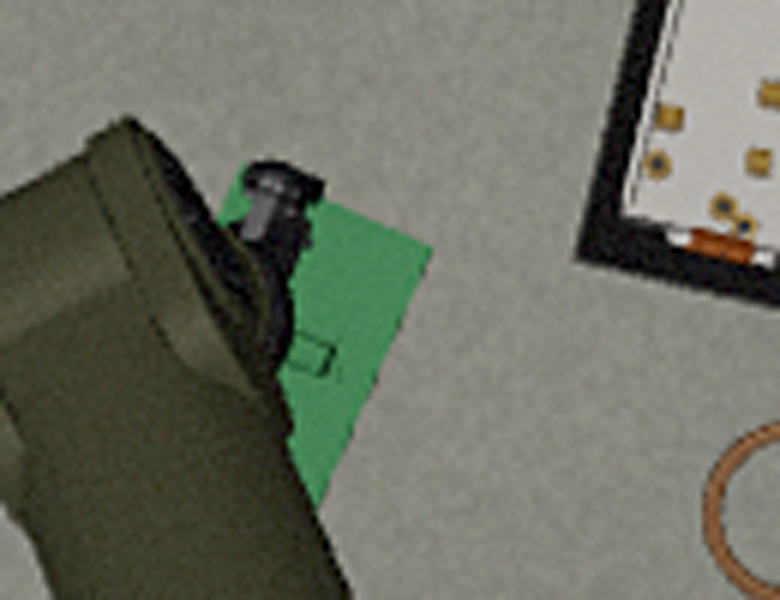

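Run:
```python
from pl import *
plan([495.6,256.8,15],down(-24.5))
```

```text
t 17.65 tcp [497.1 257.6  91.8] x [ 0.002  0.001 -1.   ] y [ 0.912 -0.409  0.002] q [-0.684  0.24   0.179  1.85  -0.049  1.053 -0.908] w 85.5 F [ 0.2  0.9 -0.8]
lin [ 0.512 -0.007  0.01 ] rot [ 0.005 -0.002 -0.002] dist 76.9 ang 0.4
```

Request:
send_rows(linear=[[0.12, -0.007, 0.01], [0.25, -0.007, 0.01], [0.38, -0.007, 0.01], [0.49, -0.007, 0.01], [0.512, -0.007, 0.01]], rot=[[0.005, -0.002, -0.002], [0.005, -0.002, -0.002], [0.005, -0.002, -0.002], [0.005, -0.002, -0.002], [0.005, -0.002, -0.002]])

```text
time_s: 18.15
tcp_pos: [493.9, 255.9, 12.7]
orientation: [1.512, 0.976, -1.521]
ft_force: [0.0, 0.6, -0.0]
gripper_width: 85.3
```

Request:
send_rows(linear=[[0, 0, 0], [0, 0, 0]], rot=[[0, 0, 0], [0, 0, 0]])

```text
time_s: 18.35
tcp_pos: [495.7, 257.1, 15.2]
orientation: [1.517, 0.976, -1.517]
ft_force: [0.5, -0.0, -0.3]
gripper_width: 85.3
```

Run:
```python
from pl import *
plan([495.6,256.8,14.5],down(-24.5))
```

```text
t 18.35 tcp [495.7 257.1  15.2] x [-0.  0. -1.] y [ 0.91  -0.415 -0.   ] q [-0.675  0.336  0.172  1.905 -0.072  0.906 -0.896] w 85.3 F [ 0.5 -0.  -0.3]
lin [0.004 0.    0.002] rot [ 0. -0.  0.] dist 0.8 ang 0.0
```

Request:
send_rows(linear=[[0, 0, 0], [0, 0, 0], [0, 0, 0], [0, 0, 0], [0, 0, 0]], rot=[[0, 0, 0], [0, 0, 0], [0, 0, 0], [0, 0, 0], [0, 0, 0]], hand=0, newtons=40)

```text
time_s: 18.85
tcp_pos: [494.9, 256.9, 14.3]
orientation: [1.515, 0.976, -1.518]
ft_force: [-1.1, -0.1, 1.4]
gripper_width: 15.1
```

Request:
send_rows(linear=[[0, 0, 0], [0, 0, 0], [0, 0, 0], [0, 0, 0], [0, 0, 0]], rot=[[0, 0, 0], [0, 0, 0], [0, 0, 0], [0, 0, 0], [0, 0, 0]])

```text
time_s: 19.35
tcp_pos: [494.9, 256.9, 14.2]
orientation: [1.515, 0.976, -1.518]
ft_force: [-1.2, -0.9, 3.8]
gripper_width: 15.4
```

Request:
send_rows(linear=[[0, 0, 0], [0, 0, 0], [0, 0, 0], [0, 0, 0], [0, 0, 0]], rot=[[0, 0, 0], [0, 0, 0], [0, 0, 0], [0, 0, 0], [0, 0, 0]], newtons=80)

```text
time_s: 19.85
tcp_pos: [495.0, 256.9, 14.4]
orientation: [1.516, 0.976, -1.518]
ft_force: [-1.8, -0.9, 5.2]
gripper_width: 14.3
```

Run:
```python
from pl import *
snap('side','11');crop('side','11',(150,130,270,240),6)
pc,Rc=state()
np.savez('lidg.npz',p=pc,R=Rc)
```

```text
t 19.9 tcp [495.  256.9  14.3] x [-0.002 -0.    -1.   ] y [ 0.91  -0.415 -0.001] q [-0.675  0.337  0.172  1.906 -0.072  0.906 -0.896] w 14.2 F [-1.3 -0.1  6.1]
```

View pics/side11_c150.png

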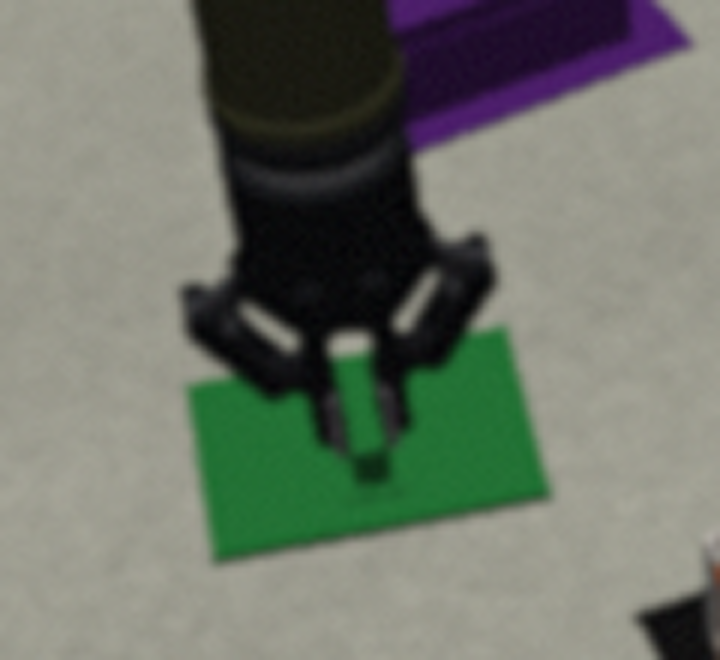

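Run:
```python
from pl import *
pc,Rc=state(False)
plan(pc+[0,0,125],Rc)
```

```text
t 19.9 tcp [495.  256.9  14.3] x [-0.002 -0.    -1.   ] y [ 0.91  -0.415 -0.001] q [-0.675  0.337  0.172  1.906 -0.072  0.906 -0.896] w 14.2 F [-1.3 -0.1  6.1]
lin [-0.833 -0.001  0.001] rot [0. 0. 0.] dist 125.0 ang 0.0
```

Request:
send_rows(linear=[[-0.06, 0, 0], [-0.2, 0, 0], [-0.4, 0, 0], [-0.62, 0, 0], [-0.83, 0, 0]], rot=[[0, 0, 0], [0, 0, 0], [0, 0, 0], [0, 0, 0], [0, 0, 0]])

```text
time_s: 20.4
tcp_pos: [494.8, 256.6, 139.6]
orientation: [1.515, 0.976, -1.519]
ft_force: [0.2, 0.3, -1.2]
gripper_width: 14.3
```

Run:
```python
from pl import *
plan([606.3,22.2,150],down(-14.6))
```

```text
t 20.4 tcp [494.8 256.6 139.6] x [-0.002 -0.001 -1.   ] y [ 0.91  -0.415 -0.002] q [-0.69   0.19   0.184  1.805 -0.038  1.152 -0.922] w 14.3 F [ 0.2  0.3 -1.2]
lin [-0.07   1.324  1.114] rot [-0.165  0.002  0.002] dist 259.8 ang 9.9
```

Request:
send_rows(linear=[[-0.01, 0.1, 0.09], [-0.02, 0.25, 0.21], [-0.03, 0.42, 0.35], [-0.04, 0.58, 0.49], [-0.05, 0.72, 0.61]], rot=[[-0.01, 0, 0], [-0.03, 0, 0], [-0.05, 0, 0], [-0.07, 0, 0], [-0.09, 0, 0]])

```text
time_s: 20.9
tcp_pos: [555.8, 126.8, 146.0]
orientation: [1.448, 1.033, -1.453]
ft_force: [0.9, 0.5, -1.4]
gripper_width: 14.2
```

Run:
```python
from pl import *
plan([606.3,22.2,150],down(-14.6))
```

```text
t 20.9 tcp [555.8 126.8 146. ] x [-0.002 -0.001 -1.   ] y [ 0.945 -0.327 -0.001] q [-0.513  0.212  0.274  1.771 -0.061  1.169 -0.554] w 14.2 F [ 0.9  0.5 -1.4]
lin [-0.027  0.547  0.549] rot [-0.075  0.002  0.001] dist 116.3 ang 4.5
```

Request:
send_rows(linear=[[0, 0.15, 0.15], [-0.01, 0.3, 0.3], [-0.02, 0.45, 0.45], [-0.027, 0.547, 0.549], [-0.027, 0.547, 0.549]], rot=[[-0.02, 0, 0], [-0.04, 0, 0], [-0.06, 0.001, 0.001], [-0.075, 0.002, 0.001], [-0.075, 0.002, 0.001]])

```text
time_s: 21.4
tcp_pos: [606.8, 19.2, 150.0]
orientation: [1.398, 1.073, -1.399]
ft_force: [0.7, -0.5, -1.0]
gripper_width: 14.2
```

Request:
send_rows(linear=[[0, 0, 0], [0, 0, 0], [0, 0, 0]], rot=[[0, 0, 0], [0, 0, 0], [0, 0, 0]])

```text
time_s: 21.7
tcp_pos: [605.6, 25.8, 149.8]
orientation: [1.394, 1.081, -1.393]
ft_force: [-0.8, -0.3, -1.8]
gripper_width: 14.5
```

```bash
cat > lid.py <<'E'
from pl import *
import sys
tag=sys.argv[1]
pc,Rc=state()
lz=pc[2]-14.3  # lid origin height
for n in('side','top'):
    P=snap(n,tag);W=cloud(*P);d=P[1]
    hsv=cv2.cvtColor(P[0],cv2.COLOR_RGB2HSV);H,S,V=[hsv[...,i].astype(int) for i in range(3)]
    near=(np.hypot(W[...,0]-pc[0],W[...,1]-pc[1])<110)&(d>0)
    m=near&(H>45)&(H<85)&(S>80)&(abs(W[...,2]-lz-12)<4)
    if m.sum()>50: print(n,'plate',m.sum(),cv2.minAreaRect(W[m][:,:2].astype(np.float32)),np.median(W[m][:,2]))
    m=near&(H>45)&(H<85)&(S>80)&(W[...,2]>lz+26)&(W[...,2]<lz+42)
    if m.sum()>20:print(n,'bar',m.sum(),cv2.minAreaRect(W[m][:,:2].astype(np.float32)))
    m=near&(H<16)&(S>140)&(V>60)&(W[...,2]>60)&(W[...,2]<90)
    k,l,st,ce=cv2.connectedComponentsWithStats(m.astype(np.uint8))
    for i in range(1,k):
        if st[i,4]>=6: print(n,'clip',ce[i].round(1),st[i,4],W[l==i].mean(0).round(1))
E
python3 lid.py 12; python3 -c "
from h import *
crop('side','12',(220,120,400,280),4);crop('top','12',(230,130,380,260),5)"
```

```text
t 21.7 tcp [605.6  25.8 149.8] x [-0.001  0.002 -1.   ] y [ 0.968 -0.25  -0.001] q [-0.362  0.285  0.33   1.68  -0.1    1.193 -0.26 ] w 14.5 F [-0.8 -0.3 -1.8]
side plate 1635 ((603.3511962890625, 27.547534942626953), (107.51042938232422, 145.26754760742188), 76.18302917480469) 147.41805337029678
side bar 134 ((600.7576293945312, 18.250534057617188), (37.93294906616211, 41.463809967041016), 14.837944030761719)
side clip [331.5 212. ] 43 [673.6  -2.   75.5]
side clip [273.1 231.7] 49 [529.3  38.4  75.6]
top plate 175 ((588.4756469726562, 73.92989349365234), (26.58937644958496, 81.45375061035156), 80.35169219970703) 148.16626958947245
```

View pics/side12_c220.png

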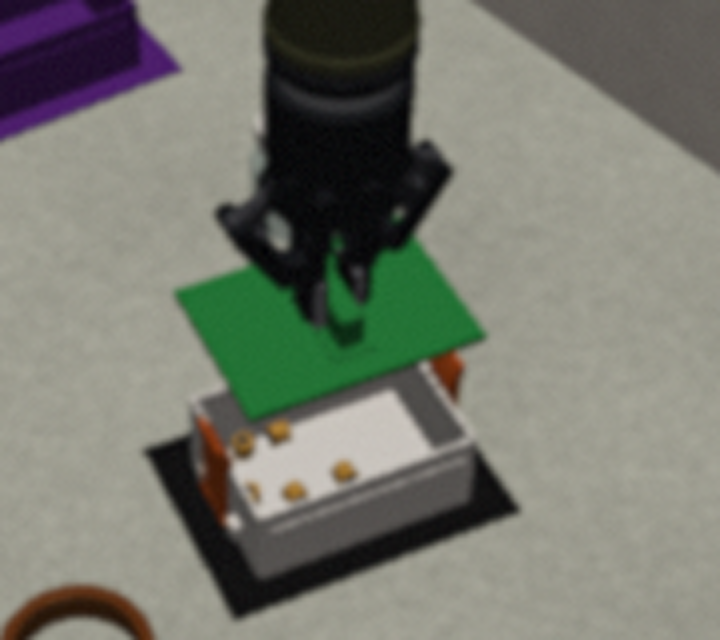

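View pics/top12_c230.png

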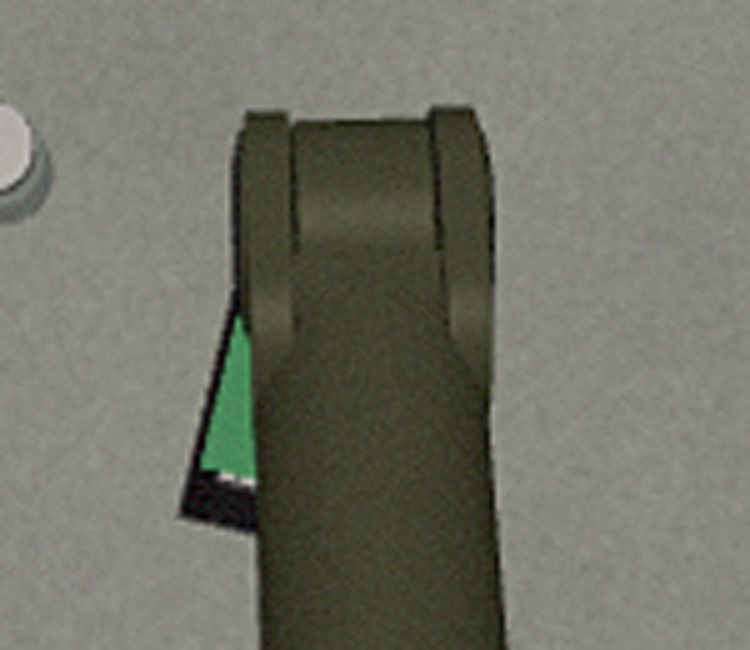

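The lid is level and close to the box. I'll correct by about (+1.7, −4.7), lower to just above the clips and remeasure.

Run:
```python
from pl import *
pc,Rc=state()
plan([607.2,21.3,96],down(-14.6))
```

```text
t 21.8 tcp [605.8  25.4 150. ] x [-0.     0.001 -1.   ] y [ 0.968 -0.25  -0.001] q [-0.362  0.285  0.33   1.68  -0.1    1.193 -0.26 ] w 14.0 F [-0.7  0.3 -0.4]
t 21.8 tcp [605.8  25.4 150. ] x [-0.     0.001 -1.   ] y [ 0.968 -0.25  -0.001] q [-0.362  0.285  0.33   1.68  -0.1    1.193 -0.26 ] w 14.0 F [-0.7  0.3 -0.4]
lin [0.36  0.016 0.024] rot [ 0.002 -0.001  0.001] dist 54.1 ang 0.1
```

Request:
send_rows(linear=[[0.07, 0.016, 0.024], [0.15, 0.016, 0.024], [0.24, 0.016, 0.024], [0.32, 0.016, 0.024], [0.36, 0.016, 0.024]], rot=[[0.002, -0.001, 0.001], [0.002, -0.001, 0.001], [0.002, -0.001, 0.001], [0.002, -0.001, 0.001], [0.002, -0.001, 0.001]])

```text
time_s: 22.3
tcp_pos: [606.2, 20.1, 93.6]
orientation: [1.394, 1.078, -1.398]
ft_force: [0.6, 0.0, -0.7]
gripper_width: 14.3
```

Request:
send_rows(linear=[[0, 0, 0], [0, 0, 0], [0, 0, 0]], rot=[[0, 0, 0], [0, 0, 0], [0, 0, 0]])

```text
time_s: 22.6
tcp_pos: [608.0, 20.2, 96.7]
orientation: [1.397, 1.075, -1.394]
ft_force: [0.3, -0.2, -1.4]
gripper_width: 14.7
```

```bash
python3 lid.py 13; python3 -c "
from h import *
crop('side','13',(230,160,370,280),5)"
cat > fit.py <<'E'
# project-model fit: fit lid plate rectangle & box rim rectangle in side image robustly using trimmed edges
from pl import *
from scipy.optimize import least_squares,minimize
import sys
def rectfit(q,a,b,x0):
    # q points inside-filled region; choose pose maximizing inside with min area: smooth penalty on points outside + missing via percentiles
    best=None
    for th in np.radians(np.arange(-17,-12,.25)):
        c,s=np.cos(th),np.sin(th);u=q[:,0]*c+q[:,1]*s;v=-q[:,0]*s+q[:,1]*c
        lu,hu=np.percentile(u,[.7,99.3]);lv,hv=np.percentile(v,[.7,99.3])
        A=(hu-lu)*(hv-lv)
        if best is None or A<best[0]:
            cu,cv=(lu+hu)/2,(lv+hv)/2;best=(A,np.degrees(th),c*cu-s*cv,s*cu+c*cv,hu-lu,hv-lv)
    return np.round(best,2)
def go(f,lz):
    P=load(f);W=cloud(*P);d=P[1]
    hsv=cv2.cvtColor(P[0],cv2.COLOR_RGB2HSV);H,S,V=[hsv[...,i].astype(int) for i in range(3)]
    near=(np.hypot(W[...,0]-606,W[...,1]-22)<110)&(d>0)
    m=near&(H>45)&(H<85)&(S>80)&(abs(W[...,2]-lz-12)<4);print(f,'lid',m.sum(),rectfit(W[m],144,104,0) if m.sum()>50 else '')
    m=near&(S<60)&(abs(W[...,2]-60)<3);print(f,'box',m.sum(),rectfit(W[m],140,100,0))
if __name__=='__main__':
    go('side0.npz',0);go('top0.npz',0);go('side9.npz',0);go('side12.npz',135.5);go('side13.npz',float(sys.argv[1]))
E
python3 fit.py 81.7
```

```text
t 22.6 tcp [608.   20.2  96.7] x [ 0.002 -0.    -1.   ] y [ 0.967 -0.254  0.002] q [-0.348  0.338  0.326  1.729 -0.12   1.092 -0.241] w 14.7 F [ 0.3 -0.2 -1.4]
side plate 1516 ((605.4530639648438, 22.449108123779297), (106.95130157470703, 144.88238525390625), 75.3349838256836) 94.39689859332685
side bar 124 ((603.47607421875, 13.621906280517578), (36.73096466064453, 40.71013259887695), 14.107545852661133)
side clip [273.1 232. ] 49 [528.8  37.7  75.5]
top plate 155 ((590.902587890625, 75.24040222167969), (22.111330032348633, 84.06910705566406), 88.9117660522461) 95.44104725014336
side0.npz lid 0 
side0.npz box 260 [14495.06   -15.25   604.39    22.66   141.05   102.77]
top0.npz lid 0 
top0.npz box 127 [13937.02   -14.5    607.2     21.96   139.89    99.63]
side9.npz lid 0 
side9.npz box 120 [9634.55  -15.75  580.74   28.25   92.78  103.84]
side12.npz lid 1635 [14390.83   -15.25   603.09    26.31   141.1    101.99]
side12.npz box 175 [14469.38   -14.75   604.54    21.98   142.42   101.6 ]
side13.npz lid 1500 [14309.82   -15.75   605.57    21.07   141.35   101.24]
side13.npz box 142 [14147.42   -15.5    603.71    20.34   140.96   100.36]
```

View pics/side13_c230.png

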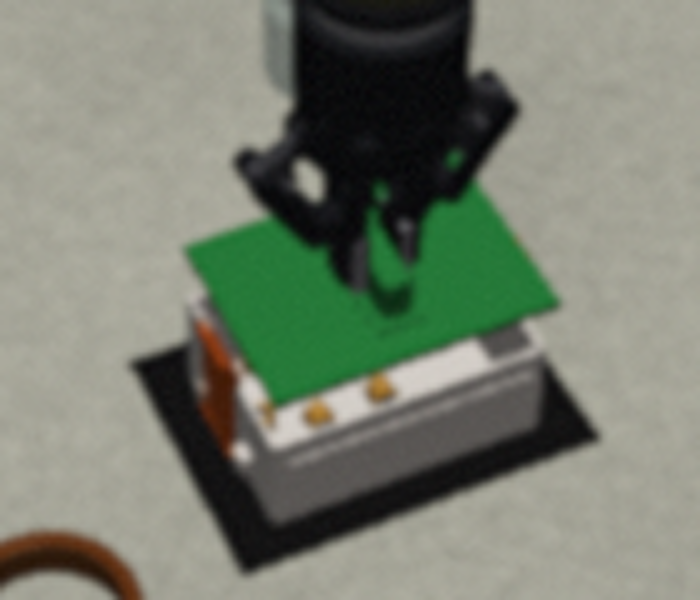

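Run:
```python
from pl import *
pc,Rc=state()
plan([607.3,21.0,84],down(-14.7))
```

```text
t 22.7 tcp [607.9  20.2  96.7] x [ 0.002  0.    -1.   ] y [ 0.967 -0.254  0.002] q [-0.348  0.338  0.326  1.729 -0.12   1.092 -0.241] w 14.1 F [ 0.4  0.7 -1.2]
t 22.7 tcp [607.9  20.2  96.7] x [ 0.002  0.    -1.   ] y [ 0.967 -0.254  0.002] q [-0.348  0.338  0.326  1.729 -0.12   1.092 -0.241] w 14.1 F [ 0.4  0.7 -1.2]
lin [ 0.085 -0.006 -0.004] rot [-0.    -0.    -0.002] dist 12.7 ang 0.1
```

Request:
send_rows(linear=[[0.02, -0.006, -0.004], [0.04, -0.006, -0.004], [0.06, -0.006, -0.004], [0.085, -0.006, -0.004], [0.085, -0.006, -0.004]], rot=[[0, 0, -0.002], [0, 0, -0.002], [0, 0, -0.002], [0, 0, -0.002], [0, 0, -0.002]])

```text
time_s: 23.2
tcp_pos: [606.2, 21.0, 82.4]
orientation: [1.394, 1.079, -1.398]
ft_force: [1.2, 0.7, -0.7]
gripper_width: 14.3
```

Request:
send_rows(linear=[[0, 0, 0], [0, 0, 0]], rot=[[0, 0, 0], [0, 0, 0]])

```text
time_s: 23.4
tcp_pos: [606.9, 20.9, 83.4]
orientation: [1.395, 1.078, -1.397]
ft_force: [0.5, 0.4, -1.0]
gripper_width: 14.2
```

```bash
python3 lid.py 14; python3 -c "
from fit import *
go('side14.npz',70)
crop('side','14',(230,160,370,280),5)"
```

```text
t 23.4 tcp [606.9  20.9  83.4] x [-0.001  0.    -1.   ] y [ 0.967 -0.254 -0.001] q [-0.347  0.352  0.324  1.74  -0.126  1.071 -0.238] w 14.2 F [ 0.5  0.4 -1. ]
side plate 1482 ((605.6358642578125, 21.796920776367188), (106.13414001464844, 145.1596221923828), 74.87899780273438) 80.97073134673263
side bar 121 ((602.2496948242188, 14.202415466308594), (35.00418472290039, 42.66139602661133), 15.290153503417969)
side clip [331.8 208. ] 17 [678.3   2.7  82.4]
side clip [273.2 231.7] 50 [529.3  38.1  75.8]
top plate 161 ((588.6126708984375, 67.413330078125), (25.670385360717773, 82.69591522216797), 75.1290283203125) 81.65313402681977
side14.npz lid 1448 [14326.63   -15.75   604.46    21.29   141.06   101.56]
side14.npz box 137 [13915.6    -15.25   603.27    20.73   139.91    99.46]
```

View pics/side14_c230.png

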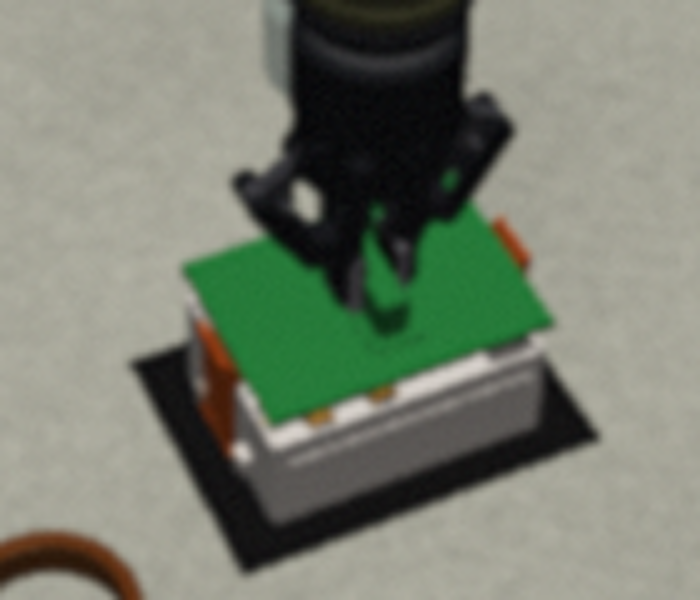

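Request:
send_rows(linear=[[0.01, -0.003, -0.005], [0.02, -0.003, -0.005], [0.03, -0.003, -0.005], [0.035, -0.003, -0.005], [0.035, -0.003, -0.005]], rot=[[0, 0, 0], [0, 0, 0], [0, 0, 0], [0, 0, 0], [0, 0, 0]])

```text
time_s: 24.0
tcp_pos: [607.3, 22.0, 79.3]
orientation: [1.397, 1.077, -1.395]
ft_force: [-2.1, 0.8, 6.1]
gripper_width: 14.4
```

Request:
send_rows(linear=[[0.01, 0, 0], [0.015, 0, 0], [0.02, 0, 0]], rot=[[0, 0, 0], [0, 0, 0], [0, 0, 0]])

```text
time_s: 24.3
tcp_pos: [607.9, 22.1, 77.2]
orientation: [1.397, 1.077, -1.394]
ft_force: [-2.3, 1.0, 10.0]
gripper_width: 14.5
```

Request:
send_rows(linear=[[0.01, -0.003, 0], [0.015, -0.003, 0], [0.02, -0.003, 0]], rot=[[0, 0, 0], [0, 0, 0], [0, 0, 0]])

```text
time_s: 24.6
tcp_pos: [607.9, 22.3, 74.7]
orientation: [1.398, 1.076, -1.393]
ft_force: [-3.2, 0.1, 11.1]
gripper_width: 14.4
```

```bash
python3 lid.py 15; python3 -c "
from h import *
crop('side','15',(230,160,370,280),5)"
```

```text
t 24.6 tcp [607.9  22.3  74.7] x [ 0.003  0.001 -1.   ] y [ 0.967 -0.254  0.002] q [-0.346  0.361  0.321  1.748 -0.13   1.051 -0.236] w 14.4 F [-3.2  0.1 11.1]
side plate 1471 ((605.6495361328125, 23.644248962402344), (105.24136352539062, 144.55467224121094), 74.54899597167969) 72.34366860967646
side bar 125 ((602.8051147460938, 15.859700202941895), (36.009944915771484, 42.92120361328125), 15.898869514465332)
side clip [332.8 208.8] 48 [680.2   1.1  79.6]
side clip [272.5 231.9] 48 [527.5  38.1  76.7]
top plate 150 ((587.7728271484375, 78.28730773925781), (22.520824432373047, 79.30909729003906), 88.75248718261719) 72.90491852744913
```

View pics/side15_c230.png

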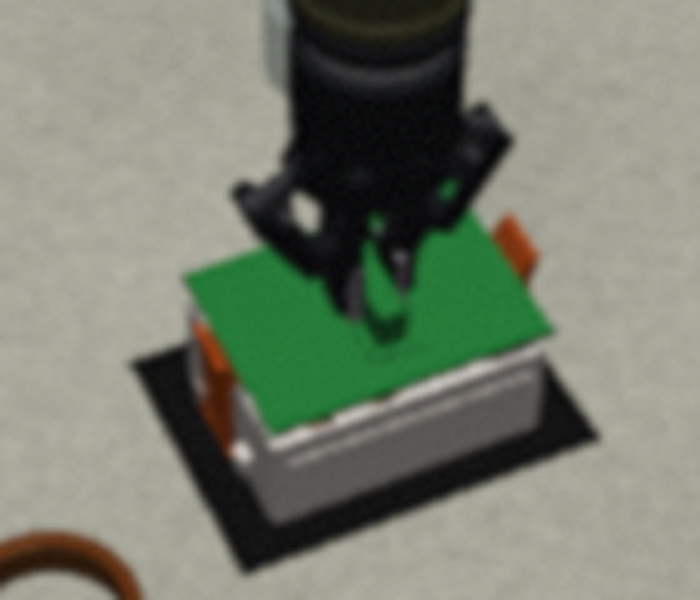

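Request:
send_rows(linear=[[0.008, -0.003, 0.003], [0.016, -0.004, 0.003], [0.024, -0.004, 0.003]], rot=[[0, 0, 0], [0, 0, 0], [0, 0, 0]])

```text
time_s: 25.0
tcp_pos: [605.4, 21.4, 67.5]
orientation: [1.395, 1.077, -1.397]
ft_force: [1.4, 0.0, -2.6]
gripper_width: 14.2
```

Request:
send_rows(linear=[[0.008, 0, 0], [0.016, 0, 0], [0.02, 0, 0]], rot=[[0, 0, 0], [0, 0, 0], [0, 0, 0]])

```text
time_s: 25.3
tcp_pos: [604.9, 21.3, 66.2]
orientation: [1.395, 1.078, -1.398]
ft_force: [-4.3, -0.6, 10.0]
gripper_width: 13.9
```

The force dropped (the snap), then rose again at the hard stop. Checking.

Request:
send_rows(linear=[[0.002, 0.002, 0], [0.004, 0.003, 0], [0.004, 0.003, 0]], rot=[[0, 0, 0], [0, 0, 0], [0, 0, 0]])

```text
time_s: 25.6
tcp_pos: [604.9, 21.3, 66.2]
orientation: [1.394, 1.079, -1.399]
ft_force: [-6.3, 0.2, 11.6]
gripper_width: 14.3
```

```bash
python3 lid.py 16; python3 -c "
from h import *
crop('side','16',(230,160,370,280),5)
P=load('side16.npz');W=cloud(*P);d=P[1];hsv=cv2.cvtColor(P[0],cv2.COLOR_RGB2HSV);H,S=hsv[...,0],hsv[...,1]
m=(H>45)&(H<85)&(S>80)&(np.hypot(W[...,0]-606,W[...,1]-22)<110)&(abs(W[...,2]-64)<7)
q=W[m];A=np.c_[q[:,:2]-[606,22],np.ones(len(q))];print('plane',np.linalg.lstsq(A,q[:,2],rcond=None)[0])
"
```

```text
t 25.6 tcp [604.9  21.3  66.2] x [-0.004  0.001 -1.   ] y [ 0.967 -0.254 -0.004] q [-0.344  0.369  0.32   1.756 -0.133  1.041 -0.233] w 14.3 F [-6.3  0.2 11.6]
side plate 1448 ((602.3174438476562, 22.363784790039062), (106.3377914428711, 144.7687530517578), 75.67753601074219) 63.83941000383311
side bar 121 ((600.2345581054688, 14.425034523010254), (36.11559295654297, 42.41218185424805), 12.897382736206055)
side clip [330.9 210.1] 55 [675.    1.8  78. ]
side clip [273.1 232. ] 46 [528.6  37.5  75.8]
top plate 143 ((585.8910522460938, 68.30093383789062), (25.509315490722656, 81.85797882080078), 75.03650665283203) 64.70703499344881
plane [-4.22892851e-03 -2.62291412e-03  6.37793765e+01]
```

View pics/side16_c230.png

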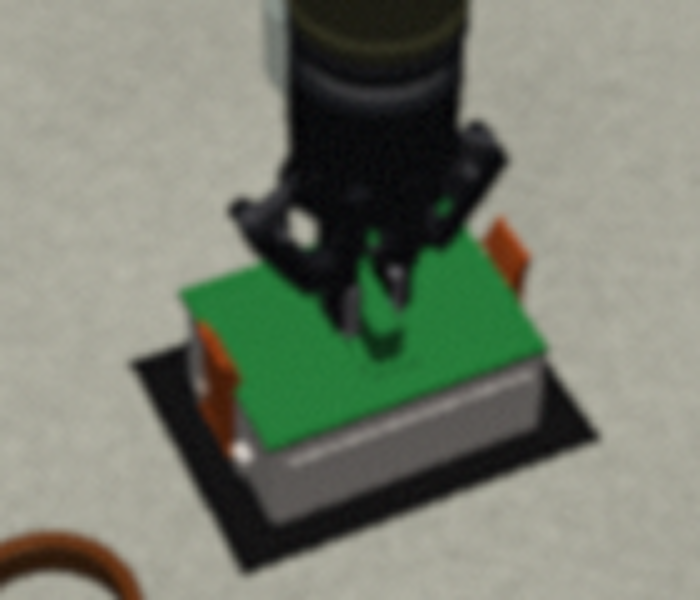

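View pics/side16.png

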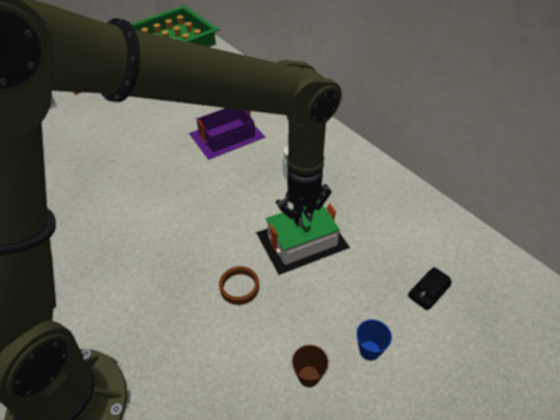

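The plate top is at 63.8 mm and flat, so it is on the rim. Lateral force is −6 N in x, so I'll compare both clips with their rest positions.

```bash
python3 - <<'E'
from pl import *
ux=np.array([np.cos(np.radians(-14.7)),np.sin(np.radians(-14.7))]);uy=np.array([-ux[1],ux[0]])
for f in('side0','side9','side12','side14','side15','side16'):
    P=load(f+'.npz');W=cloud(*P);d=P[1];hsv=cv2.cvtColor(P[0],cv2.COLOR_RGB2HSV);H,S,V=[hsv[...,i].astype(int) for i in range(3)]
    m=(H<16)&(S>140)&(V>50)&(W[...,2]>76)&(W[...,2]<90)&(np.hypot(W[...,0]-606,W[...,1]-22)<110)
    L=(W[m][:,:2]-[605,22.5]);x=L@ux;y=L@uy;z=W[m][:,2]
    for s in(1,-1):
        k=x*s>50
        if k.sum()>3: print(f,s,k.sum(),'x',x[k].mean().round(1),np.percentile(x[k],[5,95]).round(1),'z',z[k].mean().round(1),z[k].max().round(1))
    g=(H>45)&(H<85)&(S>80)&(abs(np.hypot(W[...,0]-606,W[...,1]-22))<110)&(W[...,2]>55)
    x=(W[g][:,:2]-[605,22.5])@ux
    y=(W[g][:,:2]-[605,22.5])@uy
    if g.sum()>100:
        for lo,hi in((-50,-20),(-12,12),(20,50)):
            k=(y>lo)&(y<hi);print('   lid x ext',lo,hi,np.percentile(x[k],[.5,99.5]).round(1))
E
python3 - <<'E'
import cv2
p=cv2.imread('pics/side16.png')
a=cv2.resize(p[195:260,255:350],None,fx=8,fy=8,interpolation=cv2.INTER_CUBIC);cv2.imwrite('pics/s16z.png',a)
E
```

```text
side0 1 38 x 73.9 [70.2 77.1] z 80.8 86.8
side0 -1 26 x -77.9 [-80.4 -75.1] z 81.9 85.0
side9 -1 23 x -78.0 [-80.4 -75.5] z 82.2 86.3
side12 1 21 x 74.6 [71.3 77.7] z 79.5 82.5
side12 -1 27 x -77.6 [-79.9 -73.5] z 81.3 86.2
   lid x ext -50 -20 [-73.5  67.8]
   lid x ext -12 12 [-72.9  67.5]
   lid x ext 20 50 [-73.5  67.7]
side14 1 17 x 76.0 [74.  78.7] z 82.4 84.8
side14 -1 29 x -77.7 [-80.2 -74.8] z 81.4 85.7
   lid x ext -50 -20 [-70.7  69.9]
   lid x ext -12 12 [-70.9  71.5]
   lid x ext 20 50 [-70.9  70.8]
side15 1 38 x 78.7 [75.8 81.6] z 81.0 86.0
side15 -1 27 x -79.4 [-82.2 -75.8] z 81.5 85.5
   lid x ext -50 -20 [-69.7  71.1]
   lid x ext -12 12 [-70.4  71.2]
   lid x ext 20 50 [-70.7  70.2]
side16 1 39 x 73.9 [70.8 77.3] z 80.4 86.1
side16 -1 27 x -77.7 [-80.1 -74.1] z 81.4 85.3
   lid x ext -50 -20 [-74.   69.2]
   lid x ext -12 12 [-65.8  69.6]
   lid x ext 20 50 [-72.8  67.8]
```

View pics/s16z.png

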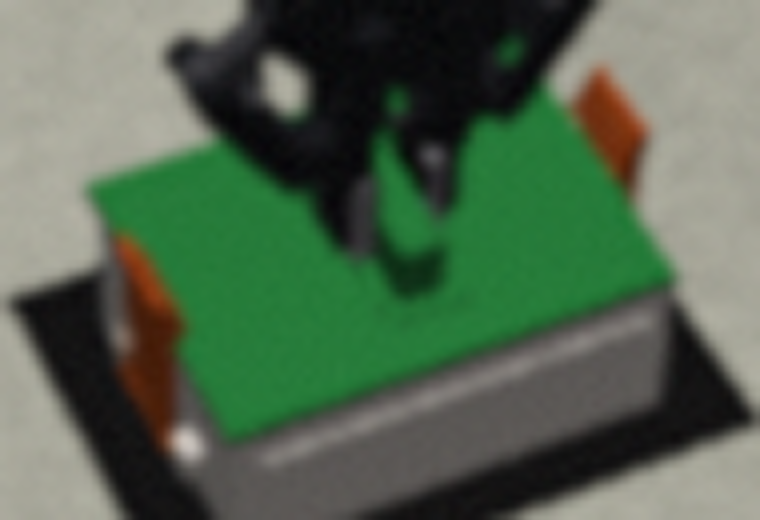

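Both clips are back at rest (73.9 and −77.7, against 73.9 and −77.9 before), but friction is holding the lid about 2 mm toward −x. I'll ease the push and let it centre, then press again.

Request:
send_rows(linear=[[-0.006, 0, 0], [-0.011, 0.002, 0], [-0.011, 0.004, 0], [-0.011, 0.004, 0]], rot=[[0, 0, 0], [0, 0, 0], [0, 0, 0], [0, 0, 0]])

```text
time_s: 26.1
tcp_pos: [606.1, 21.3, 66.2]
orientation: [1.395, 1.078, -1.398]
ft_force: [-1.8, 0.1, 1.9]
gripper_width: 14.2
```

Request:
send_rows(linear=[[0, 0.004, 0], [0, 0.007, 0], [0, 0.007, 0]], rot=[[0, 0, 0], [0, 0, 0], [0, 0, 0]])

```text
time_s: 26.4
tcp_pos: [607.4, 21.1, 66.2]
orientation: [1.395, 1.078, -1.397]
ft_force: [-0.7, -0.3, -0.0]
gripper_width: 14.5
```

Request:
send_rows(linear=[[0.005, 0, 0], [0.01, 0, 0], [0.012, 0, 0], [0.012, 0, 0]], rot=[[0, 0, 0], [0, 0, 0], [0, 0, 0], [0, 0, 0]])

```text
time_s: 26.8
tcp_pos: [607.5, 21.1, 66.2]
orientation: [1.396, 1.078, -1.397]
ft_force: [-4.5, -0.0, 9.1]
gripper_width: 14.6
```

```bash
python3 lid.py 17
python3 - <<'E'
from pl import *
state()
ux=np.array([np.cos(np.radians(-14.7)),np.sin(np.radians(-14.7))]);uy=np.array([-ux[1],ux[0]])
P=load('side17.npz');W=cloud(*P);hsv=cv2.cvtColor(P[0],cv2.COLOR_RGB2HSV);H,S,V=[hsv[...,i].astype(int) for i in range(3)]
g=(H>45)&(H<85)&(S>80)&(np.hypot(W[...,0]-606,W[...,1]-22)<110)&(abs(W[...,2]-64)<7)
q=W[g];A=np.c_[q[:,:2]-[606,22],np.ones(len(q))];print('plane',np.linalg.lstsq(A,q[:,2],rcond=None)[0])
x=(q[:,:2]-[605,22.5])@ux;y=(q[:,:2]-[605,22.5])@uy
for lo,hi in((-50,-20),(20,50)):
    k=(y>lo)&(y<hi);print(lo,np.percentile(x[k],[.5,99.5]).round(1))
m=(H<16)&(S>140)&(V>50)&(W[...,2]>76)&(W[...,2]<90)&(np.hypot(W[...,0]-606,W[...,1]-22)<110)
x=(W[m][:,:2]-[605,22.5])@ux
print(x[x>50].mean(),x[x<-50].mean())
E
```

```text
t 26.8 tcp [607.5  21.1  66.2] x [-0.001  0.001 -1.   ] y [ 0.967 -0.254 -0.002] q [-0.343  0.372  0.32   1.752 -0.134  1.04  -0.232] w 14.6 F [-4.5 -0.   9.1]
side plate 1454 ((606.0171508789062, 21.605911254882812), (107.3932876586914, 146.10618591308594), 74.74232482910156) 63.86980854785935
side bar 123 ((602.27685546875, 15.674944877624512), (34.31691360473633, 43.91587448120117), 20.962316513061523)
side clip [330.9 209.8] 53 [675.4   2.2  78.3]
side clip [273.2 232.2] 48 [528.7  37.3  75.4]
top plate 147 ((590.0146484375, 77.01974487304688), (25.445510864257812, 83.03245544433594), 88.87615203857422) 64.62837468726116
t 26.9 tcp [607.5  21.1  66.2] x [-0.001  0.001 -1.   ] y [ 0.967 -0.254 -0.001] q [-0.343  0.372  0.32   1.752 -0.134  1.04  -0.232] w 14.4 F [-4.2  0.5  9.6]
plane [-1.53437229e-03 -1.02647536e-03  6.38735307e+01]
-50 [-71.2  70.7]
20 [-70.7  71.3]
74.25112563253597 -77.66897632765027
```

View pics/side17.png

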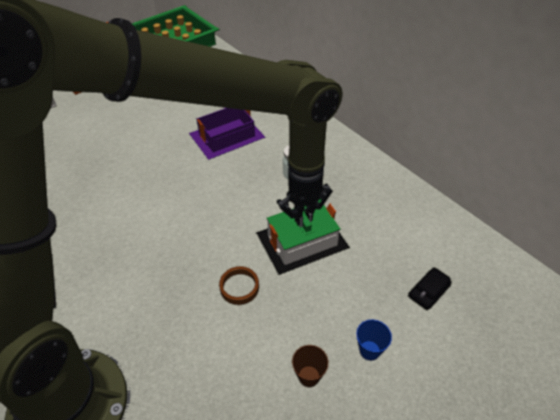

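View pics/top17.png

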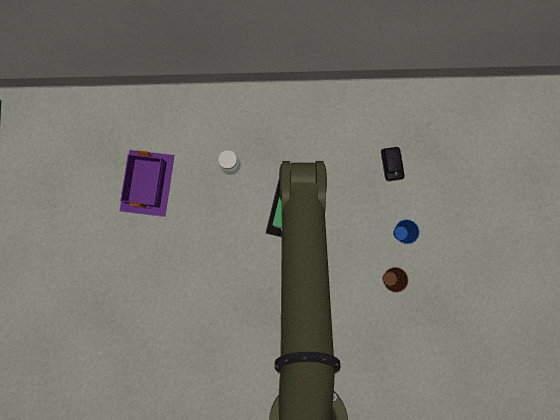

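Request:
send_rows(linear=[[0.0015, 0, 0], [0.0015, 0, 0], [0.0015, 0, 0], [0.0015, 0, 0], [0.0015, 0, 0]], rot=[[0, 0, 0], [0, 0, 0], [0, 0, 0], [0, 0, 0], [0, 0, 0]])

```text
time_s: 27.4
tcp_pos: [607.5, 21.2, 66.2]
orientation: [1.396, 1.078, -1.397]
ft_force: [-4.3, -0.7, 10.6]
gripper_width: 14.2
```

Run:
```python
from pl import *
state()
from bench import job
print(job.close_job())
```

```text
t 27.4 tcp [607.5  21.2  66.2] x [-0.001  0.001 -1.   ] y [ 0.967 -0.254 -0.001] q [-0.343  0.372  0.32   1.752 -0.134  1.04  -0.232] w 14.2 F [-4.3 -0.7 10.6]
the job is handed in; nothing more can be done
None
```

The job is done and handed in at 27.4 s, with the gripper still holding the lid and pressing it down at about 10.6 N.

- **Bushings:** I tipped the cup over the box, and the top camera showed all six inside before the lid went on. The lid now hides them.
- **Cup:** It stands empty and upright at its original spot, well clear of the box.
- **Lid:** The force rose to about 11 N, dropped suddenly, then rose again at the hard stop. The plate top reads 63.9 mm, where 64 mm is expected, and it is level. Both clips are back at their rest positions over its edges.
- **Other things:** The mouse and jar look unmoved in the last pictures from both cameras. The tape looks unmoved in the side picture; the arm hides it from the top camera.

**What disagreed:**
- **Off-centre snap:** The lid first snapped in about 2 mm toward −x. I eased the push, centred it and pressed again.
- **Side force:** A sideways force of about 4 N in x remains under the final push.
- **Camera mismatch:** The two cameras differed by 2–3 mm in x, so I lined up the lid and box within the side camera alone.

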